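# Dry-lay a workshop test board

### The arm

A 6-joint arm with a two-finger parallel gripper is mounted at the origin on the work surface. World frame = base frame: x ahead of the robot, y to its left, z up, the work surface at z = 0. Lengths are in m, angles in degrees, forces in N, time in s.
With the tool pointing down it reaches from about 0.325 to 0.85 m from the base axis. Payload 4.4 kg.
Tool frame: the origin (TCP) lies at the very end of the fingers, on their centre line; the grasp point (between the pads) lies 19 mm behind it; z points along the fingers, y is the line along which they close (so a half turn about z gives the same grasp; the last joint's range is limited). The gripper opens to 94 mm and grips with 3 to 60 N. Pads are 16 mm wide; open, the fingers measure 119 mm over their backs; the gripper's body (75 mm by 177 mm) begins 78 mm behind the grasp point.
Start: joints at [68.039, 11.837, 88.321, -0, 79.842, -8.623], TCP at [0.133, 0.559, 0.205] pointing down, gripper open.
Joint ranges: [-156.59, 156.59], [-49.26, 127.26], [12.9, 141.05], [-63.56, 243.56], [4.71, 150.69], [-161.64, 161.64]. Speed limits (degrees/s): [159.86, 159.86, 180, 180, 180, 180].

### API

Orientations are given as [roll, pitch, yaw] about the fixed x, y, z axes, in that order (R = Rz(yaw) Ry(pitch) Rx(roll)).
In Python, from workcell import manip gives the robot as it stands.
- The arm moves only by the shell command python3 -m inch 'ROWS' [FORCE]. ROWS is JSON, one flat list of numbers, 7 for each row, row after row: the turn, a rotation vector about the tool's x, y, z in degrees, then the shift along the tool's x, y, z in cm, then the opening, from 0 (shut) to 1 (fully open). A call has 1 to 8 rows; each row shifts and turns the commanded pose from where the row before left it, along the tool's axes as they then stand; what a row does not reach is not made up. A row lasts 1/12 s, in which the tool goes at most 41.7 mm and 7.16 degrees, less where a joint would pass 70% of its speed; a pose out of reach is approached as far as the arm can. A call is refused whole if a number of a shift passes 4.17 or a number of a turn 7.16, either way. A call with a gripper value outside its range is refused whole. The fingers move at their own pace and stop on an object; FORCE is the grip in N (left out, the last holds). Time passes only in rows, so rows that do not move let the fingers close. It gives the time, the measured TCP pose, the force, the opening and the grip force at its end, in the units of the state.
- manip.sense(): the state, without advancing time (a new reading comes with each control period).
- manip.read_camera(name): name is "scene" or "top"; returns a dict with "img" (420x560x3 uint8, blue, green, red), "fov_y" (degrees; the focal length in pixels is half the picture's height over the tangent of half this angle, whatever the lens; pixels are square), "cx", "cy" (the principal point, pixels), "rvec" (rotation vector, rad) and "tvec" (3), from world to camera coordinates, as OpenCV has them. Camera axes: x right, y down, z forward; pixel columns grow to the right and rows downward; lengths in m; the calibration is good to about 2 mm. A picture is of the moment at which its call begins. There is no depth.
- manip.hand_in(): hands the job in; it is judged then, once.
The state is a dict: "clock": time; "joint_pos": joint angles; "qvel": joint speeds; "effort": joint torques, N m; "eef_pos": TCP position; "tcp_rot": TCP orientation; "contact_force": force on the tool from outside, world axes, zero at the start; "wrist_torque": the same for the moment, N m; "finger_gap": finger opening in m; "gripper_force": force on a finger pad.
Only numpy, scipy, OpenCV 4.12 (cv2) and the standard library are available. Lean on these libraries where they do the work, as an engineer would, in place of code of your own. Each camera call takes 0.05 s, during which the arm holds its last target. There are 200 camera calls.

### The job

Lay out the new plywood test board as it will be wired: set the two-pole breaker square across the metal rail at the middle of its length, and stand the open surface box on the board midway between the lampholder and the rail, square with the board and its long sides pointing away from you. Then set the socket plate onto the box, its back inside and its rim flat all round on the box's edge, and lay the terminal strip on the board behind the box (the side away from the robot), parallel to the box's back wall and centred on it, leaving a finger's width (about 17 mm) between them. Leave the multimeter and the tin of screws where they lie.

Things in the scene. Friction and masses are not known exactly. Their poses are not given: they have to be found in the camera images.
- board: Bare plywood board, 260 x 320 mm and 12 mm thick, lying flat on the grey bench; it cannot move. Origin: centre of its underside (its top is 12 mm higher). Its x axis (the 260 mm way) points away from the robot, turned by no more than 9 degrees; y (the 320 mm way) points to the left; z up.
- lampholder: Round ivory base, 72 mm across, with a short black upright socket, 44 mm high in all, screwed down on the board; it cannot move. Origin: centre of its underside, on the board's top. It stands to the left or to the right of the rail, 200 mm from it centre to centre, on a line parallel to the board's y axis.
- rail: Piece of aluminium top-hat mounting rail, 90 mm long (its y, parallel to the board's y), 35 mm wide (its x), 7.5 mm high, screwed down on the board; it cannot move. Origin: centre of its underside, on the board's top.
- box: Loose ivory surface box, open on top, empty: 94 mm long (its x) by 62 mm wide (its y), 35 mm high, walls 2.5 mm; 90 g. Origin: centre of its underside, z up. It starts right way up on the bench; plain to grip across its 62 mm width. Either end may be the front.
- plate: Loose white socket plate, rocker switch and pin holes on its face, 100 g. Rim 98 (its x) x 66 mm (its y), at heights 20 to 29 mm, over a centred grey back block 76 x 44 mm, 20 mm deep; rocker up to 33 mm. Origin: centre of the block's underside, z up. Starts face up, standing on its block. On the box its origin is 15 mm above the box's, with 6 mm play each way; either way round will do.
- breaker: Loose white two-pole breaker, black toggle on top, 220 g: 85 mm long (its x), 36 wide (its y), 58 high (toggle to 69; above 42 only 45 long). Origin: centre of underside, z up. A recess across its underside, 56 mm long, 6 deep, between two feet, straddles the rail; seated, its x lies across the rail, origin 1.5 mm above the rail's. Starts upright; either way round will do.
- strip: Loose black six-way terminal strip with brass and steel screws: 100 mm long (its y), 22 mm wide (its x), 18 mm high; 80 g. Origin: centre of its underside, z up. It starts screws up on the bench; plain to grip across its 22 mm width. Either way round will do.
- multimeter: Bystander: black pocket multimeter, 115 (its x) x 58 x 26 mm, dial to 31 mm high, loose on the bench among the parts. Origin: centre of its underside. Not to be shifted.
- tin: Bystander: round open aluminium tin of screws, 66 mm across, 36 mm high, loose on the bench among the parts. Origin: centre of its underside. Not to be shifted.
Mind the look-alikes: they are no part of the job. What is shaped like the plate but blue or orange is not meant.

How it is judged:
By the outcome, as a careful person would: the job done as asked, in the order asked, and still so for the second after the job is handed in, with the robot touching nothing.
It also fails if it takes over 115 s, if anything falls off the work surface, if the arm or the gripper's body presses on something with over 40 N, if the wrist force passes 120 N, or if a joint passes its speed limit or range.

## Working session

There is one attempt and no reset: what is moved stays moved. The work goes in short steps, Python scripts to look and compute and a shell command to move; the robot and the scene stay as the last step left them, time stands still between calls to the robot, and variables do not carry over. Pictures are saved under pics/ and viewed, at most 14 in all, crops included, and the job is handed in when it is done.

```bash
ls; mkdir -p pics
python3 - <<'E'
from workcell import manip
import cv2
for n in("scene","top"):
    c=manip.read_camera(n); cv2.imwrite(f"pics/{n}0.png",c["img"]); print(n,c["fov_y"],c["cx"],c["cy"],c["rvec"],c["tvec"])
print(manip.sense())
E
```

```text
pics
scene 56.228063676444805 273.2949705849878 207.9414610300193 [ 1.04838517  2.53086618 -0.90088286] [ 0.28382213 -0.22360952  1.47201179]
top 50.70438039486241 280.6869446081476 211.54226177022593 [ 2.0913229  -2.14431674  0.22065488] [0.04444303 0.42399801 1.17157283]
{'clock': 0.1, 'joint_pos': array([ 6.80389692e+01,  1.18804199e+01,  8.83958271e+01,  5.49834760e-04,
        7.98413270e+01, -8.62150980e+00]), 'qvel': array([-0.00604769, -0.03856524, -0.2811368 ,  0.06072715,  0.10140211,
        0.01006799]), 'effort': array([-8.90643787e-04, -3.71862030e+01, -2.82294166e+01,  7.01026688e-02,
        3.10327287e-02, -5.14564204e-05]), 'eef_pos': array([0.13238348, 0.5588081 , 0.204403  ]), 'tcp_rot': array([-1.79883836e+02, -1.81600024e-02,  1.66660363e+02]), 'contact_force': array([-0.5005034 , -0.08344721,  0.58964795]), 'wrist_torque': array([-0.01262421,  0.03368247, -0.01081083]), 'gripper_force': 0.0, 'finger_gap': 0.09389731201232039}
```

View pics/scene0.png

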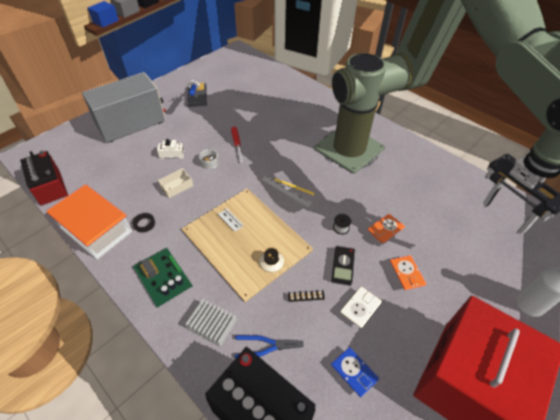

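View pics/top0.png

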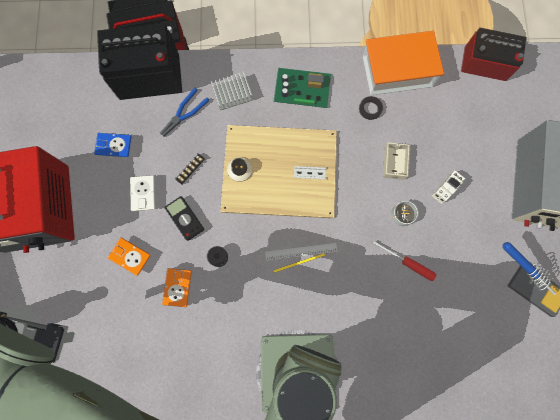

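The scene view shows the board centred near (247,243), the rail at (230,219), the lampholder at (271,260), the box at (175,183) and the breaker at (170,149). The strip is at (306,296) and the white plate at (361,307).

In the top view the lampholder is at (239,168), left of the rail at (310,173). The box is at (397,160), the breaker at (449,186), the strip at (190,167), the multimeter at (184,218) and the tin at (405,212).

Plate-shaped candidates in the top view are white (142,193), blue (113,145), orange (128,256) and orange (177,288). Only the white one fits "white socket plate". I'll check it in an enlarged crop.

```bash
cat > h.py <<'E'
import numpy as np,cv2
from workcell import manip
class Cam:
    def __init__(s,n):
        c=manip.read_camera(n); s.img=c["img"]; f=s.img.shape[0]/2/np.tan(np.radians(c["fov_y"])/2)
        s.K=np.array([[f,0,c["cx"]],[0,f,c["cy"]],[0,0,1]]); s.r=np.array(c["rvec"],float); s.t=np.array(c["tvec"],float)
        s.R=cv2.Rodrigues(s.r)[0]; s.o=-s.R.T@s.t; s.P=s.K@np.c_[s.R,s.t]
    def ray(s,p): return (s.R.T@np.linalg.inv(s.K)@np.c_[np.atleast_2d(p),np.ones(len(np.atleast_2d(p)))].T).T
    def at(s,p,z):
        d=s.ray(p); return s.o+d*((z-s.o[2])/d[:,2:])
    def px(s,X): return cv2.projectPoints(np.atleast_2d(np.array(X,float)),s.r,s.t,s.K,None)[0][:,0]
def tri(a,pa,b,pb):
    X=cv2.triangulatePoints(a.P,b.P,np.array(pa,float).reshape(2,1),np.array(pb,float).reshape(2,1)); return (X[:3]/X[3]).ravel()
def crop(img,u,v,w,h,k):
    o=cv2.resize(img[v:v+h,u:u+w],None,fx=k,fy=k,interpolation=cv2.INTER_CUBIC)
    for x in range(u-u%10+10,u+w,10): cv2.line(o,((x-u)*k,0),((x-u)*k,4 if x%50 else 12),(0,0,255),1)
    for y in range(v-v%10+10,v+h,10): cv2.line(o,(0,(y-v)*k),(4 if y%50 else 12,(y-v)*k),(0,0,255),1)
    return o
E
python3 - <<'E'
from h import *
t,s=Cam("top"),Cam("scene")
print(t.o,s.o)
T=lambda u,v:crop(t.img,u,v,50,37,8)[:296]
S=lambda u,v:crop(s.img,u,v,50,37,8)
cv2.imwrite("pics/mt.png",np.vstack([np.hstack([T(117,174),T(372,142)]),np.hstack([T(424,168),T(165,149)])]))
cv2.imwrite("pics/ms.png",np.vstack([np.hstack([S(335,289),S(150,164)]),np.hstack([S(145,130),S(281,278)])]))
cv2.imwrite("pics/bt.png",crop(t.img,215,118,130,105,6)[:600])
E
```

```text
[0.18188199 0.04412839 1.23260051] [0.98143945 0.57918833 0.99934599]
```

View pics/mt.png

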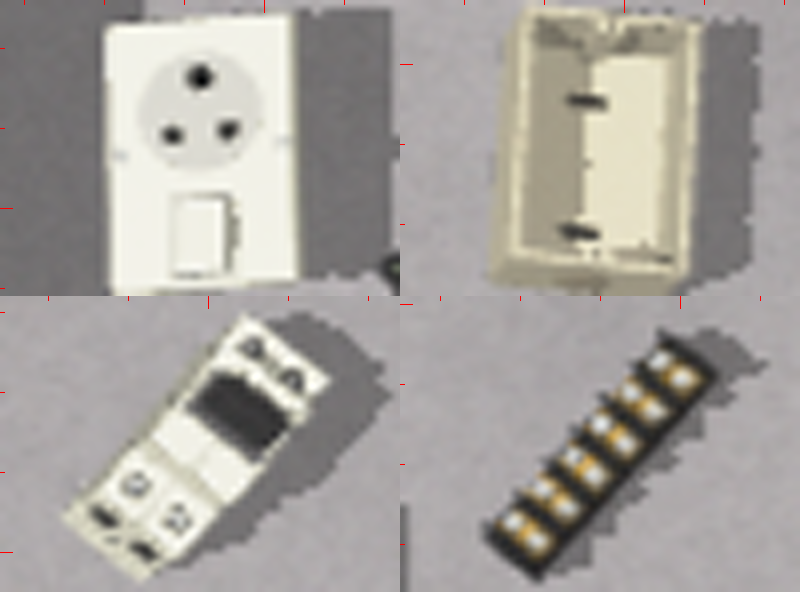

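View pics/ms.png

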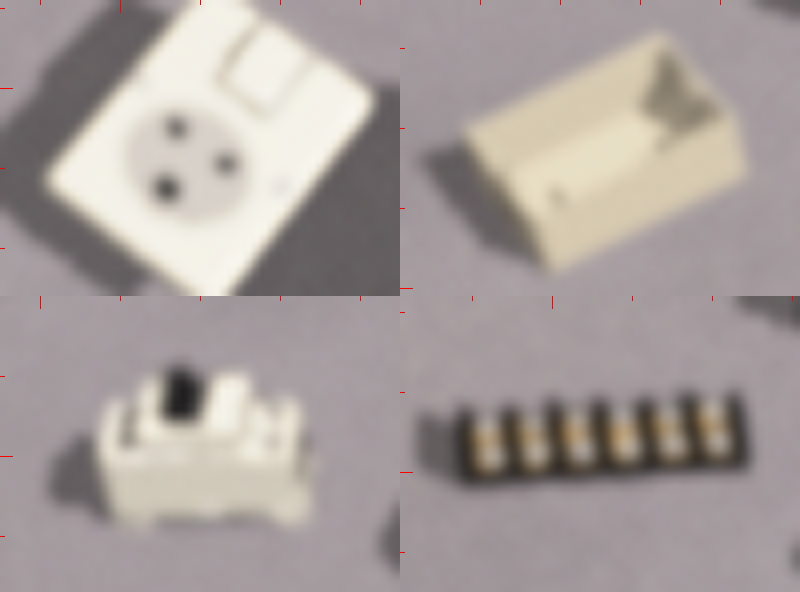

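View pics/bt.png

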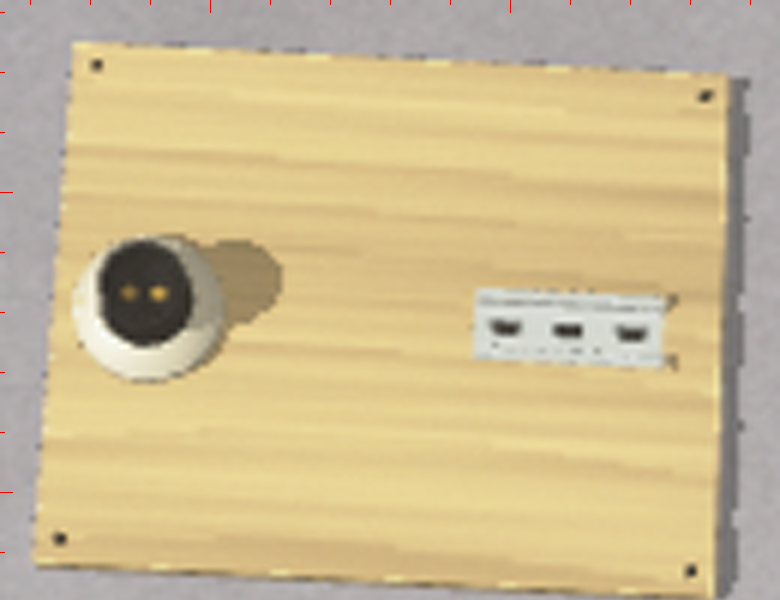

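The crop confirms that the white plate at top (142,193) and scene (361,307) has a rocker and pin holes and is the one meant. The box is open upward with its long sides roughly along world x. The strip and breaker lie diagonally. The board corners in the top view are about (227,125), (336,130), (334,217) and (220,212).

```bash
cat > m.py <<'E'
from h import *
t,s=Cam("top"),Cam("scene")
def P(l,u,v,k): return np.array([[u+(a+.5)/k-.5,v+(b+.5)/k-.5] for a,b in l])
def ang(v): return np.degrees(np.arctan2(v[1],v[0]))
b=t.at(P([(73,43),(728,75),(718,599),(33,565)],215,118,6),.012)[:,:2]
xs=(b[0]+b[1]-b[2]-b[3])/2; ys=(b[0]+b[3]-b[1]-b[2])/2
print("board",b.mean(0),"len",np.linalg.norm(xs),np.linalg.norm(ys),"ang",ang(xs),ang(ys)-90, "screws",end=' ')
q=t.at(P([(97,65),(706,96),(691,571),(60,539)],215,118,6),.012)[:,:2]; print(q.mean(0),ang(q[0]-q[1])-90,ang(q[0]-q[3]),ang(q[3]-q[2])-90,ang(q[1]-q[2]))
r=t.at(P([(474,289),(664,296),(662,367),(472,357)],215,118,6),.0195)[:,:2]; print("rail",r.mean(0),ang(r[0]-r[1])-90)
print("lampface", t.at(P([(145,292)],215,118,6),.056))
def blob(c,roi,f):
    u,v,w,h=roi; hsv=cv2.cvtColor(c.img[v:v+h,u:u+w],cv2.COLOR_BGR2HSV).astype(int)
    m=f(hsv[...,0],hsv[...,1],hsv[...,2]).astype(np.uint8)
    n,l,st,_=cv2.connectedComponentsWithStats(m); return (l==1+np.argmax(st[1:,4])).astype(np.uint8),m
def rect(c,roi,f,z):
    m,_=blob(c,roi,f); k=np.argwhere(m)[:,::-1]+np.array(roi[:2]); w=c.at(k,z)[:,:2]
    (cx,cy),(a,bb),th=cv2.minAreaRect((w*1000).astype(np.float32)); print("rect",roi[:2],m.sum(),cx,cy,a,bb,th, "centroid",w.mean(0)*1000)
    hull=cv2.convexHull((w*1000).astype(np.float32))[:,0]
pl=lambda h,s_,v:(v>200)&(s_<40)
rect(t,(120,165,45,55),pl,.029); rect(s,(330,280,60,55),pl,.029)
for z in (0.,.035): rect(t,(375,135,45,50),lambda h,S,v:(S>30)&(h>12)&(h<35)&(v>120),z)
# strip: bright pixels enclosed
def strip(c,roi):
    m,_=blob(c,roi,lambda h,S,v:v<75); u,v,w,h=roi
    hull=cv2.convexHull(np.argwhere(m)[:,::-1].astype(np.int32)); M=np.zeros_like(m); cv2.fillConvexPoly(M,hull,1)
    M=cv2.erode(M,np.ones((3,3),np.uint8)); V=c.img[v:v+h,u:u+w].max(2)
    k=np.argwhere((M>0)&(V>95))[:,::-1]+np.array([u,v]); 
    return k,np.argwhere(M)[:,::-1]+np.array([u,v])
for c,roi in((t,(170,148,40,38)),(s,(284,286,46,20))):
    k,K=strip(c,roi); w=c.at(k,.018)[:,:2]; d=np.linalg.svd(w-w.mean(0))[2][0]; print("strip",len(k),w.mean(0),ang(d),k.mean(0))
    (cx,cy),a,th=cv2.minAreaRect((c.at(K,.018)[:,:2]*1000).astype(np.float32));print(cx,cy,a,th)
k1,k2=strip(t,(170,148,40,38))[0].mean(0),strip(s,(284,286,46,20))[0].mean(0); print("strip tri",tri(t,k1,s,k2))
# plate pin holes mean
print("plate holes tri",tri(t,P([(200,76),(172,135),(228,130)],117,174,8).mean(0),s,P([(168,188),(176,127),(226,163)],335,289,8).mean(0)))
# box rim corners
bt=P([(122,7),(303,22),(288,272),(100,258)],372,142,8); w=t.at(bt,.035)[:,:2]; print("box rim",w.mean(0),np.linalg.norm(w[0]-w[3]),np.linalg.norm(w[0]-w[1]),ang(w[0]-w[3]),ang(w[1]-w[2]))
bs=P([(262,32),(68,132),(330,112)],150,164,8)
for i in range(3): print("   scene rim",s.at(bs[i:i+1],.035)); 
print(w)
# breaker screws
p=P([(252,49),(292,82),(133,191),(178,224)],424,168,8)
for z in (.036,.042): 
    w=t.at(p,z)[:,:2]; print("breaker",w.mean(0),ang(w[0]+w[1]-w[2]-w[3]),ang(w[0]-w[1])-90)
o=t.at(P([(243,19),(330,84)],424,168,8),.042)[:,:2]; print("far end mid",o.mean(0),np.linalg.norm(o[0]-o[1]),ang(o[0]-o[1]))
E
python3 m.py
```

```text
board [0.55254656 0.03460709] len 0.26010317316356707 0.3202709714702797 ang -4.048702745058722 -4.3263142319453465 screws [0.55343605 0.03433947] -4.4628994467125835 -4.3703841132829515 -4.377418144232948 -4.496267147805812
rail [ 0.54225616 -0.0505495 ] -3.5914774000795404
lampface [[0.55300031 0.14667571 0.056     ]]
rect (120, 165) 714 491.49835205078125 420.5205078125 97.02007293701172 62.793548583984375 4.472376346588135 centroid [491.20648189 420.83716178]
rect (330, 280) 814 493.37249755859375 421.1046447753906 98.9376220703125 66.18428802490234 3.7252285480499268 centroid [493.85406253 421.70440116]
rect (375, 135) 830 577.06982421875 -305.9064636230469 70.65473937988281 107.79483795166016 81.34144592285156 centroid [ 576.75814188 -305.8034527 ]
rect (375, 135) 830 565.848388671875 -295.9671325683594 68.64850616455078 104.73389434814453 81.34147644042969 centroid [ 565.54553461 -295.86705042]
strip 106 [0.56242101 0.28937544] 138.23271183723836 [189.83962264 168.27358491]
561.504638671875 288.6852111816406 (18.030445098876953, 91.23297119140625) 49.19026565551758
strip 0 [na
[... 397 characters left out ...]
41  0.035     ]]
[[ 0.6201673  -0.27385887]
 [ 0.61298953 -0.33794994]
 [ 0.52086107 -0.32495501]
 [ 0.52756479 -0.25931118]]
breaker [ 0.49154107 -0.44201559] -42.5087303262335 -43.96791438218191
breaker [ 0.48998838 -0.43957796] -42.50873032623346 -43.967914382181945
far end mid [ 0.51989557 -0.46803328] 0.036991984766143 49.00032060514699m.py:30: RuntimeWarning: Mean of empty slice.
  k,K=strip(c,roi); w=c.at(k,.018)[:,:2]; d=np.linalg.svd(w-w.mean(0))[2][0]; print("strip",len(k),w.mean(0),ang(d),k.mean(0))
  ret = um.true_divide(
m.py:32: RuntimeWarning: Mean of empty slice.
  k1,k2=strip(t,(170,148,40,38))[0].mean(0),strip(s,(284,286,46,20))[0].mean(0); print("strip tri",tri(t,k1,s,k2))
```

```bash
cat > plan.py <<'E'
import sys,numpy as np
from workcell import manip
from scipy.spatial.transform import Rotation as R
# usage: plan.py x y z yaw  (mm, deg): shift in present tool axes (cm), then the tool-axis turn left to do
def plan(x,y,z,yaw):
    s=manip.sense(); M=R.from_euler("xyz",s["tcp_rot"],degrees=True)
    d=M.inv().apply(np.array([x,y,z])/1000-s["eef_pos"])*100
    T=R.from_euler("xyz",[180,0,yaw],degrees=True)
    print("t",round(s["clock"],1),"pos",(s["eef_pos"]*1000).round(1),"rot",s["tcp_rot"].round(1),"q6",s["joint_pos"][5].round(),"gap",round(s["finger_gap"]*1000,1),"F",s["contact_force"].round(1),"grip",round(s["gripper_force"],1))
    print("  shift cm",d.round(2),"turn",(M.inv()*T).as_rotvec(degrees=True).round(2), "shift after turn",(T.inv().apply(M.apply(d))).round(2))
if __name__=="__main__": plan(*map(float,sys.argv[1:5]))
E
python3 -m inch '[0,0,0,-3.3,-2.3,0,1, 0,0,0,-3.3,-2.3,0,1, 0,0,0,-3.3,-2.3,0,1, 0,0,0,-3.3,-2.3,0,1, 0,0,0,-3.3,-2.3,0,1, 0,0,0,-3.3,-2.3,0,1]'
python3 -m inch '[0,0,0,-3.3,-2.3,0,1, 0,0,0,-3.3,-2.3,0,1, 0,0,0,-3.3,-2.3,0,1, 0,0,0,-3.3,-2.3,0,1, 0,0,0,-3.3,-2.3,0,1, 0,0,0,-3.3,-2.3,0,1]'
python3 -m inch '[0,0,6,0,-3.5,0,1, 0,0,6,0,-3.5,0,1, 0,0,6,0,-3.5,0,1, 0,0,6,0,-3.5,0,1, 0,0,6,0,-3.5,0,1, 0,0,0,0,-3.5,0,1, 0,0,0,0,-3.5,0,1, 0,0,0,0,-3.5,0,1]'
python3 plan.py 489.5 -439.5 150 136.5
```

```text
clock: 0.8
eef_pos: [0.2943, 0.378, 0.2056]
tcp_rot: [180.0, 0.0, 166.7]
contact_force: [1.1, 0.1, 0.2]
finger_gap: 0.0939
gripper_force: 0.0
clock: 1.3
eef_pos: [0.4553, 0.1979, 0.2057]
tcp_rot: [180.0, 0.0, 166.6]
contact_force: [-0.0, 1.0, 0.3]
finger_gap: 0.0942
gripper_force: 0.0
clock: 1.97
eef_pos: [0.3069, -0.034, 0.2054]
tcp_rot: [-180.0, 0.0, 136.7]
contact_force: [0.5, -1.3, 0.4]
finger_gap: 0.0937
gripper_force: 0.0
t 2.0 pos [306.9 -34.  205.4] rot [-180.     0.   136.7] q6 -69.0 gap 93.7 F [ 0.5 -1.3  0.4] grip 0.0
  shift cm [-41.09 -17.01   5.56] turn [-0.    0.03  0.23] shift after turn [-41.16 -16.85   5.54]
```

Run:
```python
from h import *
t,s=Cam("top"),Cam("scene")
cv2.imwrite("pics/bs.png",np.hstack([crop(s.img,212,200,40,36,10),crop(s.img,252,238,40,36,10)]))
np.set_printoptions(suppress=True,precision=1)
for n,X in dict(breaker=(.4895,-.4395,.042),box=(.57,-.299,.035),rail=(.5423,-.0505,.0195),lampA=(.5575,.1489,.056),lampB=(.553,.1467,.056)).items(): print(n,t.px(X),s.px(X))
```

```text
breaker [[450.3 184.8]] [[169.8 146.1]]
box [[397. 159.]] [[175.1 179. ]]
rail [[309.2 172.1]] [[230.3 218.6]]
lampA [[237.9 164.7]] [[271.5 253.2]]
lampB [[238.7 166.3]] [[272.1 251.8]]
```

View pics/bs.png

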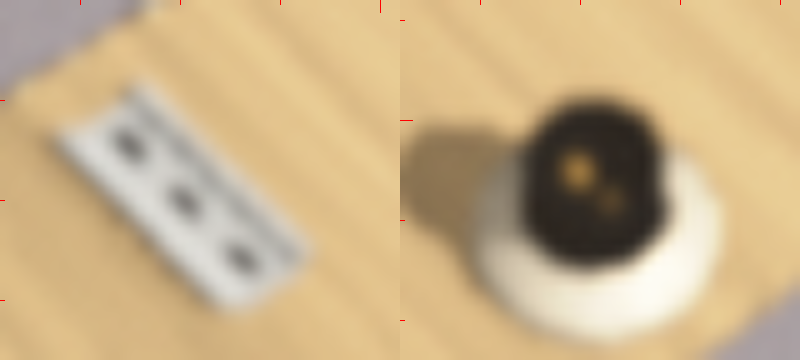

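```bash
python3 -m inch '[0,0,0,-3.4,-1.4,0,1, 0,0,0,-3.4,-1.4,0,1, 0,0,0,-3.4,-1.4,0,1, 0,0,0,-3.4,-1.4,0,1, 0,0,0,-3.4,-1.4,0,1, 0,0,0,-3.4,-1.4,0,1]' >/dev/null
python3 -m inch '[0,0,0,-3.4,-1.4,0,1, 0,0,0,-3.4,-1.4,0,1, 0,0,0,-3.4,-1.4,0,1, 0,0,0,-3.4,-1.4,1,1, 0,0,0,-3.4,-1.4,1,1, 0,0,0,-3.4,-1.4,1,1]'
python3 plan.py 489.5 -439.5 14 136.5
python3 - <<'E'
from h import *
t,s=Cam("top"),Cam("scene")
np.set_printoptions(suppress=True,precision=4)
a=[215+145.5/6-.5,118+293.5/6-.5]
print("lamp contacts",tri(t,a,s,[271.1,256.2]), "rail",tri(t,t.px((.5423,-.0505,.0195))[0],s,[229.8,219.05]))
E
```

```text
clock: 3.07
eef_pos: [0.4918, -0.4363, 0.1744]
tcp_rot: [180.0, 0.0, 136.7]
contact_force: [0.1, -0.1, 0.2]
finger_gap: 0.0935
gripper_force: 0.0
t 3.1 pos [ 491.8 -436.3  174.4] rot [180.    0.  136.7] q6 -96.0 gap 93.5 F [ 0.1 -0.1  0.2] grip 0.0
  shift cm [-0.04 -0.4  16.04] turn [0.04 0.02 0.21] shift after turn [-0.05 -0.39 16.04]
lamp contacts [0.5579 0.1479 0.0393] rail [ 0.5433 -0.0511  0.0173]
```

```bash
python3 -m inch '[0,0,0,0,-0.4,3.5,1, 0,0,0,0,0,3.5,1, 0,0,0,0,0,3.5,1, 0,0,0,0,0,3,1, 0,0,0,0,0,2.5,1, 0,0,0,0,0,0,1]'
python3 -m inch '[0,0,0,0,0,0,0.2,0,0,0,0,0,0,0.2,0,0,0,0,0,0,0.2,0,0,0,0,0,0,0.2,0,0,0,0,0,0,0.2,0,0,0,0,0,0,0.2,0,0,0,0,0,0,0.2,0,0,0,0,0,0,0.2]' 35
python3 -m inch '[0,0,0,0,0,-2,0.2, 0,0,0,0,0,-3,0.2,0,0,0,0,0,-3,0.2,0,0,0,0,0,-3,0.2,0,0,0,0,0,-1,0.2,0,0,0,0,0,0,0.2]'
python3 plan.py 542.8 -50.8 134 175.6
python3 - <<'E'
from h import *
t,s=Cam("top"),Cam("scene")
p=t.px((.4895,-.4395,.15))[0].astype(int); q=s.px((.4895,-.4395,.15))[0].astype(int)
cv2.imwrite("pics/g1.png",np.hstack([crop(t.img,p[0]-33,p[1]-30,66,60,6),crop(s.img,q[0]-33,q[1]-30,66,60,6)]));print(p,q)
E
```

```text
clock: 3.67
eef_pos: [0.4841, -0.4325, 0.0088]
tcp_rot: [179.9, -0.7, 136.7]
contact_force: [-1.2, 1.0, -0.6]
finger_gap: 0.094
gripper_force: 0.0
clock: 4.33
eef_pos: [0.4869, -0.4385, 0.0158]
tcp_rot: [-180.0, 0.0, 136.7]
contact_force: [0.0, 0.2, -0.6]
finger_gap: 0.0443
gripper_force: 0.0
clock: 4.83
eef_pos: [0.4885, -0.4403, 0.1392]
tcp_rot: [-180.0, 0.4, 136.7]
contact_force: [-0.1, -0.9, -1.5]
finger_gap: 0.0356
gripper_force: 35.0
t 4.8 pos [ 488.5 -440.3  139.2] rot [-180.     0.4  136.7] q6 -96.0 gap 35.6 F [-0.1 -0.9 -1.5] grip 35.0
  shift cm [22.79 32.05  0.33] turn [ -0.19   0.39 -38.94] shift after turn [-2.42 39.26  0.52]
[466 173] [163 122]
```

View pics/g1.png

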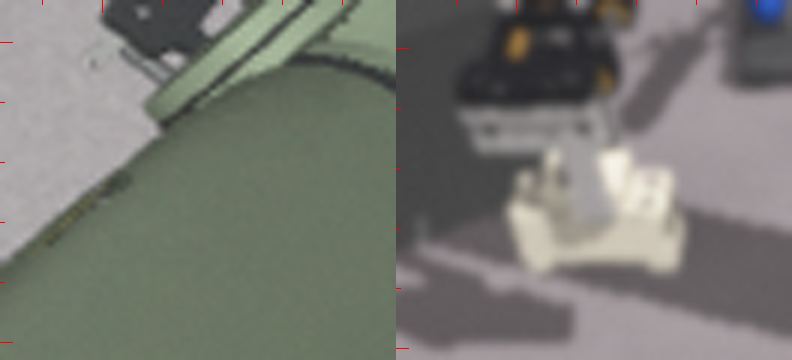

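The scene half of the crop shows the breaker held upright between the fingers, with its feet at about (153,137) and (174,137). The top view is blocked by the arm. I'll work out where it sits in the grip.

```bash
cat > side.py <<'E'
import sys
from h import *
# cast scene pixel onto the vertical plane at offset off (m) along -tool y / +tool y facing the camera; prints tool-x offset and world z
def side(c,px,off,axis=1):
    from scipy.spatial.transform import Rotation as R
    st=manip.sense(); M=R.from_euler("xyz",st["tcp_rot"],degrees=True).as_matrix(); e=st["eef_pos"]
    n=M[:,axis]*1.; n[2]=0; n/=np.linalg.norm(n)
    if n@(c.o-e)<0: n=-n
    d=c.ray([px])[0]; k=(off-n@(c.o-e))/(n@d); X=c.o+k*d
    tx=M[:,1-axis]; return (X-e)@tx*1000, (X-e)[2]*1000, X
E
python3 - <<'E'
from side import *
np.set_printoptions(suppress=True,precision=4)
s=Cam("scene")
for px in((163.75,136.6),(150.5,136.2),(177.3,136.2)): print(side(s,px,.018))
E
```

```text
(np.float64(-11.16634809462217), np.float64(-31.431154503632875), array([ 0.506 , -0.4314,  0.1013]))
(np.float64(-56.05553088983223), np.float64(-28.548040167287514), array([ 0.5387, -0.4623,  0.1042]))
(np.float64(35.64551711130801), np.float64(-30.78206752156798), array([ 0.472 , -0.3993,  0.1019]))
```

Run:
```python
from side import *
from scipy.spatial.transform import Rotation as R
np.set_printoptions(suppress=True,precision=1)
s=Cam("scene"); st=manip.sense(); M=R.from_euler("xyz",st["tcp_rot"],degrees=True).as_matrix(); e=st["eef_pos"]
pt=lambda x,y,z:e+M@np.array([x,y,z])
f=lambda p:(np.array(p)-np.array([163-33,122-30])+.5)*6-.5+np.array([396,0])
print(st["eef_pos"],st["tcp_rot"])
for a in((-.008,.0305,0),(.008,.0305,0),(-.008,.0305,-.06),(.008,.0305,-.06),(-.008,.018,0),(.008,.018,0)): print(a,f(s.px(pt(*a))[0]))
for x0 in(0,-.01):
  print("x0",x0,[f(s.px(pt(x,.018,.030))[0]) for x in(x0-.0425,x0+.0425)],"step42",[f(s.px(pt(x,.018,-.012))[0]) for x in(x0-.0425,x0+.0425)])
```

```text
[ 0.5 -0.4  0.1] [180.   -0.3 136.7]
(-0.008, 0.0305, 0) [592.  242.4]
(0.008, 0.0305, 0) [620.5 241.7]
(-0.008, 0.0305, -0.06) [567.2 156.1]
(0.008, 0.0305, -0.06) [596.8 155.4]
(-0.008, 0.018, 0) [595.3 228. ]
(0.008, 0.018, 0) [623.6 227.4]
x0 0 [array([546.8, 270.4]), array([694.7, 266.9])] step42 [array([528.9, 212.6]), array([680.5, 209.2])]
x0 -0.01 [array([529.3, 270.8]), array([677.3, 267.3])] step42 [array([511.1, 213. ]), array([662.7, 209.6])]
```

```bash
python3 -m inch '[0,0,0,1.9,2.67,0,0.2,0,0,0,1.9,2.67,0,0.2,0,0,0,1.9,2.67,0,0.2,0,0,0,1.9,2.67,0,0.2,0,0,0,1.9,2.67,0,0.2,0,0,0,1.9,2.67,0,0.2]' >/dev/null
python3 -m inch '[0,0,0,1.9,2.67,0,0.2,0,0,0,1.9,2.67,0,0.2,0,0,0,1.9,2.67,0,0.2,0,0,0,1.9,2.67,0,0.2,0,0,0,1.9,2.67,0,0.2,0,0,0,1.9,2.67,0,0.2]' >/dev/null
python3 -m inch '[0,0,-6.5,0,0,0,0.2,0,0,-6.5,0,0,0,0.2,0,0,-6.5,0,0,0,0.2,0,0,-6.5,0,0,0,0.2,0,0,-6.5,0,0,0,0.2,0,0,-6.5,0,0,0,0.2,0,0,0,0,0,0,0.2,0,0,0,0,0,0,0.2]' >/dev/null
python3 plan.py 542.8 -50.8 134 175.6
python3 - <<'E'
from side import *
from scipy.spatial.transform import Rotation as R
np.set_printoptions(suppress=True,precision=1)
s=Cam("scene"); st=manip.sense(); M=R.from_euler("xyz",st["tcp_rot"],degrees=True).as_matrix(); e=st["eef_pos"]
pt=lambda x,y,z:e+M@np.array([x,y,z])
q=s.px(e)[0].astype(int)-[33,28]; k=10
f=lambda p:(np.array(p)-q+.5)*k-.5
cv2.imwrite("pics/g2.png",crop(s.img,q[0],q[1],66,60,k)); print(q)
for a in((-.008,.0305,0),(.008,.0305,0)): print("finger",a,f(s.px(pt(*a))[0]))
print("x0=0 foot",[f(s.px(pt(x,.018,.030))[0]) for x in(-.0425,.0425)],"step42",[f(s.px(pt(x,.018,-.012))[0]) for x in(-.0425,.0425)], "px/10mm",f(s.px(pt(.01,.018,.03))[0])-f(s.px(pt(.0,.018,.03))[0]))
E
```

```text
t 6.7 pos [539.6 -48.5 133.5] rot [180.   -0.2 175.5] q6 -100.0 gap 35.4 F [-0.2  0.1 -1.4] grip 35.0
  shift cm [-0.34 -0.21 -0.05] turn [ 0.04 -0.21 -0.1 ] shift after turn [-0.34 -0.21 -0.05]
[195 166]
finger (-0.008, 0.0305, 0) [375.8 364.8]
finger (0.008, 0.0305, 0) [420.2 337.2]
x0=0 foot [array([263.7, 465. ]), array([494.2, 320.8])] step42 [array([248. , 372.7]), array([485.6, 227.2])] px/10mm [ 27.  -16.9]
```

View pics/g2.png

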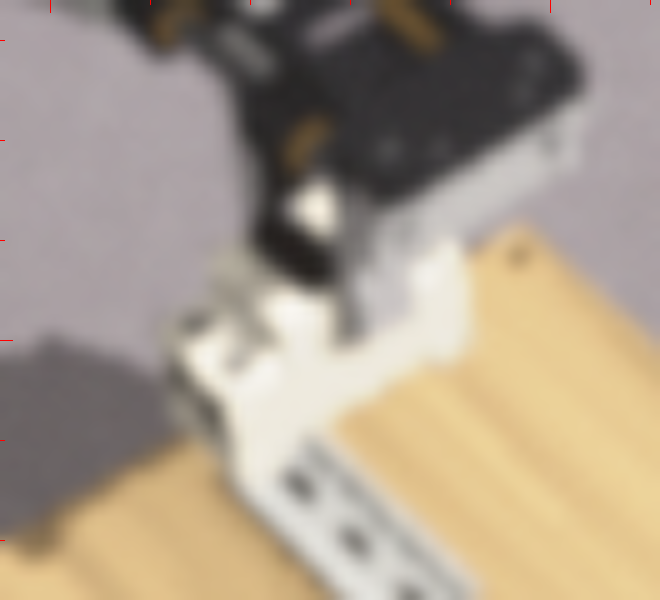

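The crop shows the breaker held over the rail, with its near-face foot corners at about (240,470) and (465,335). That puts its centre about 8 mm further out than the TCP. I'll shift for that and lower it.

```bash
python3 -m inch '[0,0,0,0.45,-0.2,0,0.2,0,0,0,0,0,3,0.2,0,0,0,0,0,3,0.2,0,0,0,0,0,1.5,0.2,0,0,0,0,0,0,0.2,0,0,0,0,0,0,0.2]'
python3 plan.py 534.8 -50.2 43.5 175.6
python3 -m inch '[0,0,0,0,0,0.3,0.2,0,0,0,0,0,0.2,0.2,0,0,0,0,0,0,0.2,0,0,0,0,0,0,0.2]'
python3 -m inch '[0,0,0,0,0,0.2,0.2,0,0,0,0,0,0.2,0.2,0,0,0,0,0,0,0.2,0,0,0,0,0,0,0.2]'
```

```text
clock: 7.25
eef_pos: [0.5351, -0.0503, 0.0595]
tcp_rot: [180.0, -0.2, 175.6]
contact_force: [-0.0, -0.4, -0.6]
finger_gap: 0.0362
gripper_force: 35.0
t 7.2 pos [535.1 -50.3  59.5] rot [180.   -0.2 175.6] q6 -100.0 gap 36.2 F [-0.  -0.4 -0.6] grip 35.0
  shift cm [0.03 0.01 1.6 ] turn [ 0.02 -0.16  0.01] shift after turn [0.03 0.01 1.6 ]
clock: 7.58
eef_pos: [0.5371, -0.0507, 0.0565]
tcp_rot: [-180.0, 0.1, 175.7]
contact_force: [-0.7, 0.0, -1.3]
finger_gap: 0.0357
gripper_force: 35.0
clock: 7.92
eef_pos: [0.5361, -0.0504, 0.0513]
tcp_rot: [180.0, -0.0, 175.7]
contact_force: [0.7, 0.5, -2.5]
finger_gap: 0.0356
gripper_force: 35.0
```

```bash
for i in 1 2; do :; done
python3 -m inch '[0,0,0,0,0,0.3,0.2,0,0,0,0,0,0,0.2,0,0,0,0,0,0,0.2]'
python3 -m inch '[0,0,0,0,0,0.2,0.2,0,0,0,0,0,0,0.2,0,0,0,0,0,0,0.2]'
python3 -m inch '[0,0,0,0,0,0.2,0.2,0,0,0,0,0,0,0.2,0,0,0,0,0,0,0.2]'
```

```text
clock: 8.17
eef_pos: [0.5369, -0.0507, 0.0489]
tcp_rot: [-180.0, 0.1, 175.7]
contact_force: [0.1, 0.1, 1.1]
finger_gap: 0.0361
gripper_force: 35.0
clock: 8.42
eef_pos: [0.537, -0.0507, 0.0489]
tcp_rot: [-180.0, 0.1, 175.7]
contact_force: [-5.2, 0.6, 13.0]
finger_gap: 0.0354
gripper_force: 35.0
clock: 8.67
eef_pos: [0.5371, -0.0507, 0.0488]
tcp_rot: [-180.0, 0.0, 175.7]
contact_force: [-9.1, 1.5, 24.4]
finger_gap: 0.0359
gripper_force: 35.0
```

```bash
python3 -m inch '[0,0,0,0,0,-0.4,0.2,0,0,0,0,0,0,0.2,0,0,0,0,0,0,0.2]'
python3 - <<'E'
from side import *
from scipy.spatial.transform import Rotation as R
np.set_printoptions(suppress=True,precision=1)
s=Cam("scene"); st=manip.sense(); M=R.from_euler("xyz",st["tcp_rot"],degrees=True).as_matrix(); e=st["eef_pos"]
pt=lambda x,y,z:e+M@np.array([x,y,z])
q=s.px(e)[0].astype(int)-[26,26]; k=12
f=lambda p:(np.array(p)-q+.5)*k-.5
cv2.imwrite("pics/g3.png",crop(s.img,q[0],q[1],62,50,k)); print(q)
print("x0=-8 foot",[f(s.px(pt(x-.008,.018,.030))[0]) for x in(-.0425,-.028,.028,.0425)],"step42",[f(s.px(pt(x-.008,.018,-.012))[0]) for x in(-.0425,.0425)], "px/10mm",f(s.px(pt(.01,.018,.03))[0])-f(s.px(pt(.0,.018,.03))[0]))
E
```

```text
clock: 8.92
eef_pos: [0.5369, -0.0506, 0.0489]
tcp_rot: [-180.0, 0.1, 175.7]
contact_force: [-0.7, -0.3, 4.2]
finger_gap: 0.0362
gripper_force: 35.0
[204 185]
x0=-8 foot [array([220.8, 541.8]), array([266.5, 512.2]), array([438.8, 400.5]), array([482.4, 372.2])] step42 [array([204. , 442.6]), array([473.1, 271.3])] px/10mm [ 30.5 -19.8]
```

View pics/g3.png

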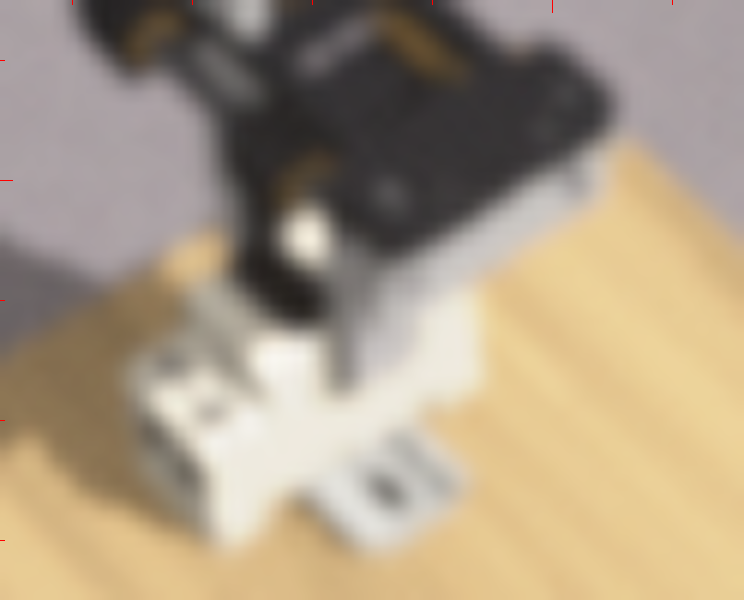

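The crop shows the rail end at about (390,490), lying between the breaker's feet, whose inner edges are at about (285,495) and (430,405). It looks seated. I'll release, go over to the box and check from above.

```bash
python3 -m inch '[0,0,0,0,0,0,0.6,0,0,0,0,0,0,0.6,0,0,0,0,0,0,0.6,0,0,0,0,0,-2,0.6,0,0,0,0,0,-3.5,0.6,0,0,0,0,0,-4,0.6,0,0,0,0,0,-4,1,0,0,0,0,0,0,1]'
python3 -m inch '[0,0,0,0,-4,0,1,0,0,0,0,-4,0,1,0,0,0,0,-4,0,1,0,0,0,0,-4,0,1,0,0,0,0,-4,0,1,0,0,0,0,-4,0,1,0,0,0,0,0,0,1]'
python3 plan.py 570 -299 150 171.5
python3 - <<'E'
from h import *
t,s=Cam("top"),Cam("scene")
cv2.imwrite("pics/p1.png",np.hstack([crop(t.img,284,150,50,46,8),crop(s.img,205,190,50,46,8)]))
E
```

```text
clock: 9.63
eef_pos: [0.542, -0.0518, 0.1923]
tcp_rot: [-179.8, 0.9, 175.7]
contact_force: [0.5, -0.0, 0.9]
finger_gap: 0.0661
gripper_force: 0.0
clock: 10.22
eef_pos: [0.5169, -0.297, 0.1827]
tcp_rot: [-179.8, -0.0, 175.3]
contact_force: [0.2, -0.0, 0.1]
finger_gap: 0.0943
gripper_force: 0.0
t 10.2 pos [ 516.9 -297.   182.7] rot [-179.8   -0.   175.3] q6 -123.0 gap 94.3 F [ 0.2 -0.   0.1] grip 0.0
  shift cm [-5.31  0.25  3.27] turn [-0.22  0.    3.78] shift after turn [-5.28  0.58  3.27]
```

View pics/p1.png

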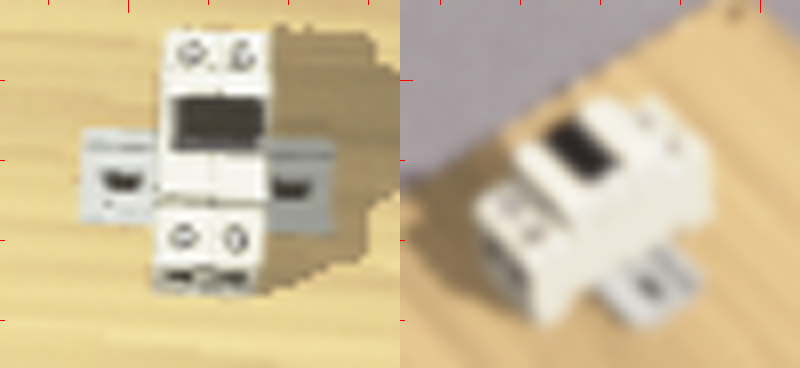

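The top view shows the breaker square across the rail with its screws at about (308,156), (314,156), (306,179) and (313,179), and the rail visible on both sides of it. It looks level in the scene view. I'll check the numbers.

Run:
```python
from h import *
np.set_printoptions(suppress=True,precision=4)
t,s=Cam("top"),Cam("scene")
P=lambda l,u,v,k:np.array([[u+(a+.5)/k-.5,v+(b+.5)/k-.5] for a,b in l])
ang=lambda v:np.degrees(np.arctan2(v[1],v[0]))
w=t.at(P([(192,52),(243,55),(183,237),(236,239)],284,150,8),.0555)[:,:2]; print("breaker screws",w.mean(0),ang(w[0]+w[1]-w[2]-w[3]))
a=t.at(P([(163,30),(270,30)],284,150,8),.0555)[:,:2].mean(0); b=t.at(P([(152,268),(262,268)],284,150,8),.0555)[:,:2].mean(0); print("ends",a,b,(a+b)/2,np.linalg.norm(a-b),ang(a-b))
r=t.at(P([(82,130),(333,143),(333,232),(80,222)],284,150,8),.0195)[:,:2]; print("rail",r.mean(0),ang(r[0]+r[3]-r[1]-r[2])-90)
# toggle triangulation: toggle top in both
print("toggle",tri(t,P([(218,122)],284,150,8)[0],s,P([(580,151)],205-50,190,8)[0]))
print("step screws tri",tri(t,P([(213.5,145.75)],284,150,8)[0],s,P([(590,173)],155,190,8)[0]))
```

```text
breaker screws [ 0.5441 -0.051 ] -4.60144548806671
ends [ 0.5859 -0.0537] [ 0.5003 -0.0471] [ 0.5431 -0.0504] 0.08585285680725943 -4.407483300453347
rail [ 0.5418 -0.0511] -4.113411770471487
toggle [ 0.5473 -0.0519  0.073 ]
step screws tri [ 0.544  -0.0515  0.057 ]
```

```bash
python3 -m inch '[0,0,2.8,0,0,0,1,0,0,0,-2.7,0.2,0,1,0,0,0,-2.66,0.2,2,1,0,0,0,0,0,3.5,1,0,0,0,0,0,3.5,1,0,0,0,0,0,3,1,0,0,0,0,0,0,1,0,0,0,0,0,0,1]'
python3 plan.py 570.6 -300 6 172.5
```

```text
clock: 11.08
eef_pos: [0.5705, -0.2896, 0.0614]
tcp_rot: [179.8, -0.3, 173.0]
contact_force: [0.1, 0.5, 1.1]
finger_gap: 0.0939
gripper_force: 0.0
t 11.1 pos [ 570.5 -289.6   61.4] rot [179.8  -0.3 173. ] q6 -118.0 gap 93.9 F [0.1 0.5 1.1] grip 0.0
  shift cm [-0.16 -1.05  5.54] turn [ 0.15 -0.28  0.49] shift after turn [-0.14 -1.03  5.54]
```

```bash
python3 -m inch '[0,0,0.5,-0.15,-1.05,0,1,0,0,0,0,0,2.5,1,0,0,0,0,0,2,1,0,0,0,0,0,1,1,0,0,0,0,0,0,1,0,0,0,0,0,0,1]'
python3 -m inch '[0,0,0,0,0,0,0.5,0,0,0,0,0,0,0.5,0,0,0,0,0,0,0.5,0,0,0,0,0,0,0.5,0,0,0,0,0,0,0.5,0,0,0,0,0,0,0.5,0,0,0,0,0,0,0.5,0,0,0,0,0,0,0.5]' 25
python3 plan.py 570.6 -300 6 172.5
```

```text
clock: 11.58
eef_pos: [0.5729, -0.304, 0.01]
tcp_rot: [-179.9, 0.1, 172.4]
contact_force: [0.8, 0.2, 0.9]
finger_gap: 0.0937
gripper_force: 0.0
clock: 12.25
eef_pos: [0.5724, -0.303, 0.009]
tcp_rot: [180.0, 0.0, 172.4]
contact_force: [-0.2, 1.8, 4.3]
finger_gap: 0.0616
gripper_force: 25.0
t 12.2 pos [ 572.4 -303.     9. ] rot [180.    0.  172.4] q6 -118.0 gap 61.6 F [-0.2  1.8  4.3] grip 25.0
  shift cm [0.21 0.27 0.3 ] turn [ 0.01  0.03 -0.14] shift after turn [0.21 0.27 0.3 ]
```

```bash
python3 -m inch '[0,0,0,0,0,-1.5,0.5,0,0,0,0,0,-3,0.5,0,0,0,0,0,-4,0.5,0,0,0,0,0,-4,0.5,0,0,0,0.65,3.4,0,0.5,0,0,0,0.65,3.4,0,0.5,0,0,0,0.65,3.4,0,0.5]'
python3 -m inch '[0,0,-3.2,0.65,3.4,0,0.5,0,0,0,0.65,3.4,0,0.5,0,0,0,0.65,3.4,0,0.5,0,0,0,0.65,3.4,0,0.5,0,0,0,0.65,3.4,0,0.5,0,0,0,0.65,3.4,0,0.5,0,0,0,0,0,0,0.5,0,0,0,0,0,0,0.5]'
python3 plan.py 552 48.7 60 175.65
```

```text
clock: 12.83
eef_pos: [0.5663, -0.1993, 0.1342]
tcp_rot: [-179.9, 0.1, 172.3]
contact_force: [1.2, 1.0, -1.3]
finger_gap: 0.0622
gripper_force: 25.0
clock: 13.5
eef_pos: [0.5444, 0.0086, 0.1329]
tcp_rot: [-180.0, -0.0, 175.8]
contact_force: [0.2, -0.6, -1.2]
finger_gap: 0.0616
gripper_force: 25.0
t 13.5 pos [544.4   8.6 132.9] rot [-180.    -0.   175.8] q6 -94.0 gap 61.6 F [ 0.2 -0.6 -1.2] grip 25.0
  shift cm [-0.47  4.06  7.29] turn [-0.04 -0.05  0.13] shift after turn [-0.46  4.06  7.29]
```

Next: move into line, descend to about 60 mm, and use the scene view to see where the box sits in the grip.

```bash
python3 -m inch '[0,0,0,-0.2,2,0,0.5,0,0,0,-0.25,2,0,0.5,0,0,0,0,0,3,0.5,0,0,0,0,0,3,0.5,0,0,0,0,0,1.2,0.5,0,0,0,0,0,0,0.5,0,0,0,0,0,0,0.5]'
python3 plan.py 552 48.7 22 175.65
python3 - <<'E'
from side import *
from scipy.spatial.transform import Rotation as R
np.set_printoptions(suppress=True,precision=1)
s=Cam("scene"); st=manip.sense(); M=R.from_euler("xyz",st["tcp_rot"],degrees=True).as_matrix(); e=st["eef_pos"]
pt=lambda x,y,z:e+M@np.array([x,y,z])
q=s.px(e)[0].astype(int)-[32,28]; k=11
f=lambda p:(np.array(p)-q+.5)*k-.5
cv2.imwrite("pics/g4.png",crop(s.img,q[0],q[1],64,54,k)); print(q)
print("bottom near side",[f(s.px(pt(x,.031,.009))[0]) for x in(-.047,.047)],"far-end bottom",f(s.px(pt(-.047,-.031,.009))[0]),"rim near",[f(s.px(pt(x,.031,-.026))[0]) for x in(-.047,.047)],"rim far-end",f(s.px(pt(-.047,-.031,-.026))[0]), "px/10mm",f(s.px(pt(.01,.031,.009))[0])-f(s.px(pt(.0,.031,.009))[0]))
E
```

```text
clock: 14.08
eef_pos: [0.5523, 0.0456, 0.0609]
tcp_rot: [-180.0, -0.1, 175.5]
contact_force: [0.2, -0.2, -0.9]
finger_gap: 0.062
gripper_force: 25.0
t 14.1 pos [552.3  45.6  60.9] rot [-1.800e+02 -1.000e-01  1.755e+02] q6 -90.0 gap 62.0 F [ 0.2 -0.2 -0.9] grip 25.0
  shift cm [0.05 0.31 3.89] turn [-0.02 -0.1  -0.17] shift after turn [0.05 0.31 3.89]
[215 202]
bottom near side [array([298.3, 503.3]), array([574.6, 314. ])] far-end bottom [156.9 355.7] rim near [array([289.9, 427.1]), array([573.1, 235.9])] rim far-end [145.4 278. ] px/10mm [ 29.3 -20.1]
```

View pics/g4.png

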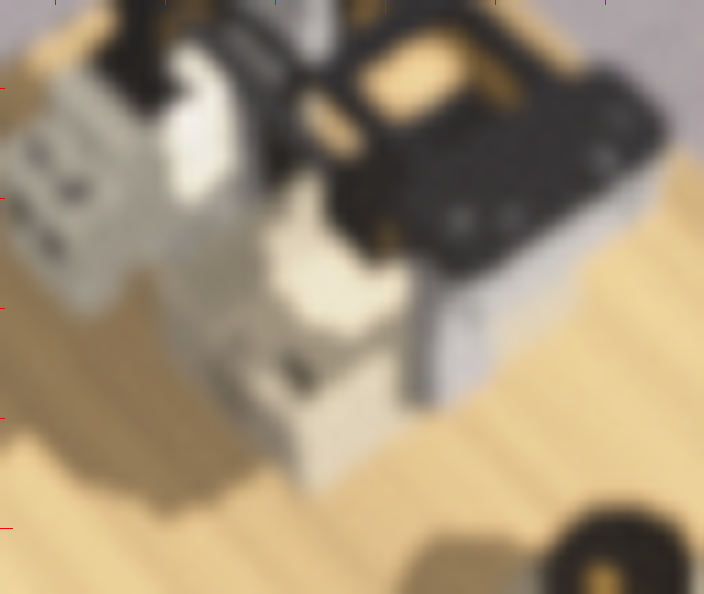

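The crop shows the box level in the grip, with its lower far corner at about (310,495). That puts its centre about 3 mm nearer the robot than the TCP. I'll lower it.

```bash
python3 -m inch '[0,0,-0.1,-0.07,0.31,0,0.5,0,0,0,0,0,2,0.5,0,0,0,0,0,1.5,0.5,0,0,0,0,0,0.2,0.5,0,0,0,0,0,0,0.5,0,0,0,0,0,0,0.5]'
python3 -m inch '[0,0,0,0,0,0.15,0.5,0,0,0,0,0,0,0.5,0,0,0,0,0,0,0.5]'
python3 -m inch '[0,0,0,0,0,0.15,0.5,0,0,0,0,0,0,0.5,0,0,0,0,0,0,0.5]'
python3 plan.py 553 48.7 22 175.65
```

```text
clock: 14.63
eef_pos: [0.5548, 0.0497, 0.0259]
tcp_rot: [-180.0, 0.1, 175.7]
contact_force: [-0.0, -0.8, -0.1]
finger_gap: 0.0617
gripper_force: 25.0
clock: 14.88
eef_pos: [0.5543, 0.0497, 0.0238]
tcp_rot: [-180.0, 0.1, 175.7]
contact_force: [0.6, -0.9, -0.4]
finger_gap: 0.0616
gripper_force: 25.0
clock: 15.13
eef_pos: [0.5535, 0.0497, 0.0214]
tcp_rot: [-180.0, -0.0, 175.7]
contact_force: [-0.0, 0.2, -0.7]
finger_gap: 0.0618
gripper_force: 25.0
t 15.1 pos [553.5  49.7  21.4] rot [-180.    -0.   175.7] q6 -89.0 gap 61.8 F [-0.   0.2 -0.7] grip 25.0
  shift cm [ 0.04 -0.11 -0.06] turn [-0.   -0.01  0.01] shift after turn [ 0.04 -0.11 -0.06]
```

```bash
python3 -m inch '[0,0,0,0.04,-0.1,0,0.5,0,0,0,0,0,0.12,0.5,0,0,0,0,0,0,0.5,0,0,0,0,0,0,0.5]'
python3 -m inch '[0,0,0,0,0,0.1,0.5,0,0,0,0,0,0,0.5,0,0,0,0,0,0,0.5]'
python3 plan.py 553 48.7 22 175.65
```

```text
clock: 15.47
eef_pos: [0.5533, 0.0486, 0.021]
tcp_rot: [-180.0, 0.0, 175.7]
contact_force: [-1.5, -1.3, 5.1]
finger_gap: 0.0618
gripper_force: 25.0
clock: 15.72
eef_pos: [0.5533, 0.0486, 0.021]
tcp_rot: [-180.0, -0.0, 175.7]
contact_force: [-4.9, -0.8, 11.5]
finger_gap: 0.0621
gripper_force: 25.0
t 15.7 pos [553.3  48.6  21. ] rot [-180.    -0.   175.7] q6 -90.0 gap 62.1 F [-4.9 -0.8 11.5] grip 25.0
  shift cm [ 0.03  0.01 -0.1 ] turn [-0.02 -0.    0.02] shift after turn [ 0.03  0.01 -0.1 ]
```

```bash
python3 -m inch '[0,0,0,0,0,-0.15,0.5,0,0,0,0,0,0,0.79,0,0,0,0,0,0,0.79,0,0,0,0,0,0,0.79,0,0,0,0,0,-1.5,0.79,0,0,0,0,0,-3.5,0.79,0,0,0,0,0,-4,0.79,0,0,0,0,0,-4,0.79]'
python3 -m inch '[0,0,-4.2,0.8,3.3,-1,1,0,0,-4.2,0.8,3.3,0,1,0,0,0,0.8,3.3,0,1,0,0,0,0.8,3.3,0,1,0,0,0,0.8,3.3,0,1,0,0,0,0.8,3.3,0,1,0,0,0,0.8,3.3,0,1,0,0,0,0.8,3.3,0,1]'
python3 plan.py 492.3 420.8 6 184
```

```text
clock: 16.38
eef_pos: [0.5519, 0.0488, 0.1508]
tcp_rot: [180.0, -0.2, 175.7]
contact_force: [1.0, -0.4, 0.0]
finger_gap: 0.0741
gripper_force: 0.0
clock: 17.05
eef_pos: [0.4769, 0.3109, 0.1604]
tcp_rot: [-180.0, -0.0, -175.9]
contact_force: [-0.2, -0.9, -1.1]
finger_gap: 0.0942
gripper_force: 0.0
t 17.1 pos [476.9 310.9 160.4] rot [-180.    -0.  -175.9] q6 -70.0 gap 94.2 F [-0.2 -0.9 -1.1] grip 0.0
  shift cm [-2.32 10.86 15.44] turn [-0.01 -0.01  0.06] shift after turn [-2.3  10.86 15.44]
```

```bash
python3 -m inch '[0,0,0,0,0,0,1,0,0,0,0,0,0,1]' >/dev/null; python3 plan.py 492.3 420.8 6 184;  python3 - <<'E'
from h import *
t,s=Cam("top"),Cam("scene")
cv2.imwrite("pics/p2.png",np.hstack([crop(t.img,253,144,50,50,8),crop(s.img,220,213,50,50,8)]))
E
```

```text
t 17.2 pos [476.9 310.8 160.3] rot [-180.    -0.  -175.7] q6 -70.0 gap 94.3 F [0.2 0.1 0.3] grip 0.0
  shift cm [-2.36 10.86 15.42] turn [-0.03 -0.03  0.27] shift after turn [-2.3  10.87 15.43]
```

View pics/p2.png

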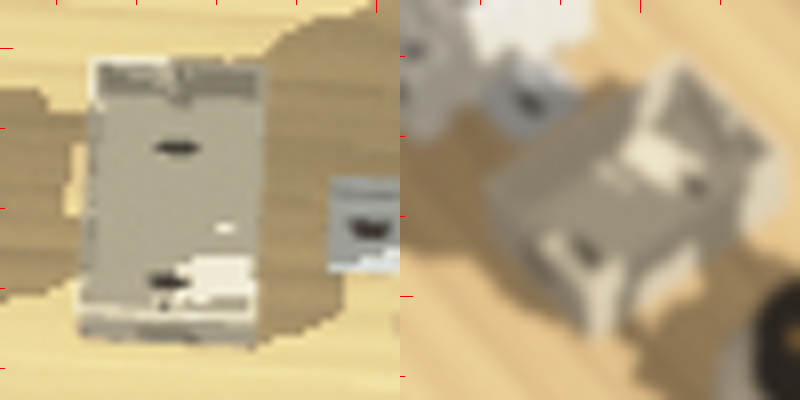

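In the top view the box stands square on the board, its rim corners at crop (92,58), (266,62), (256,320) and (80,314).

```bash
python3 - <<'E'
from h import *
np.set_printoptions(suppress=True,precision=4)
t,s=Cam("top"),Cam("scene")
P=lambda l,u,v,k:np.array([[u+(a+.5)/k-.5,v+(b+.5)/k-.5] for a,b in l])
ang=lambda v:np.degrees(np.arctan2(v[1],v[0]))
w=t.at(P([(92,58),(266,62),(256,320),(80,314)],253,144,8),.047)[:,:2]; print("rim",w.mean(0),np.linalg.norm(w[0]-w[3]),np.linalg.norm(w[1]-w[2]),np.linalg.norm(w[0]-w[1]),ang(w[0]-w[3]),ang(w[1]-w[2]),w)
h=t.at(P([(178,147),(168,282)],253,144,8),.0145)[:,:2]; print("holes",h.mean(0),ang(h[0]-h[1]))
hs=s.at(P([(690,183),(588,250)],220-50,213,8),.0145)[:,:2]; print("holes scene",hs.mean(0),ang(hs[0]-hs[1]))
c=s.at(P([(490,185),(680,60),(785,150),(600,260)],170,213,8),.047)[:,:2];print("scene rim",c.mean(0),c)
E
python3 -m inch '[0,0,0.2,-0.6,2.7,2,1,0,0,0,-0.6,2.7,2,1,0,0,0,-0.6,2.7,2,1,0,0,0,-0.56,2.76,2,1,0,0,0,0,0,2,1,0,0,0,0,0,0,1,0,0,0,0,0,0,1]'
python3 plan.py 492.3 420.8 6 184
```

```text
rim [0.5512 0.0486] 0.09303741105558466 0.09373368149109738 0.061104681005477786 -3.5794824282777307 -3.7006628408417126 [[0.5993 0.0761]
 [0.5964 0.0151]
 [0.5028 0.0211]
 [0.5065 0.0819]]
holes [0.5514 0.0491] -5.358074414484957
holes scene [0.5519 0.0482] 174.36280082386048
scene rim [0.5495 0.048 ] [[0.5956 0.0164]
 [0.506  0.0237]
 [0.5073 0.0822]
 [0.5892 0.0697]]
clock: 18.0
eef_pos: [0.4933, 0.4174, 0.0591]
tcp_rot: [-179.9, -0.2, -176.2]
contact_force: [-0.3, 1.2, -0.0]
finger_gap: 0.0938
gripper_force: 0.0
t 18.0 pos [493.3 417.4  59.1] rot [-179.9   -0.2 -176.2] q6 -61.0 gap 93.8 F [-0.3  1.2 -0. ] grip 0.0
  shift cm [0.06 0.36 5.3 ] turn [-0.14 -0.21 -0.22] shift after turn [0.08 0.34 5.31]
```

```bash
python3 -m inch '[0,0,-0.2,0.06,0.36,0,1,0,0,0,0,0,2.5,1,0,0,0,0,0,2,1,0,0,0,0,0,0.75,1,0,0,0,0,0,0,1,0,0,0,0,0,0,1]'
python3 plan.py 492.3 420.8 6 184
python3 -m inch '[0,0,0,0,0,0,0.55,0,0,0,0,0,0,0.55,0,0,0,0,0,0,0.55,0,0,0,0,0,0,0.55,0,0,0,0,0,0,0.55,0,0,0,0,0,0,0.55,0,0,0,0,0,0,0.55,0,0,0,0,0,0,0.55]' 30
python3 plan.py 492.3 420.8 6 184
```

```text
clock: 18.5
eef_pos: [0.4939, 0.4228, 0.0095]
tcp_rot: [180.0, 0.1, -176.0]
contact_force: [0.2, -0.4, -1.3]
finger_gap: 0.094
gripper_force: 0.0
t 18.5 pos [493.9 422.8   9.5] rot [ 1.80e+02  1.00e-01 -1.76e+02] q6 -61.0 gap 94.0 F [ 0.2 -0.4 -1.3] grip 0.0
  shift cm [ 0.18 -0.19  0.35] turn [0.04 0.07 0.02] shift after turn [ 0.18 -0.19  0.35]
clock: 19.17
eef_pos: [0.4936, 0.423, 0.009]
tcp_rot: [180.0, 0.1, -175.9]
contact_force: [0.1, -1.6, 4.2]
finger_gap: 0.0659
gripper_force: 30.0
t 19.2 pos [493.6 423.    9. ] rot [ 1.800e+02  1.000e-01 -1.759e+02] q6 -61.0 gap 65.9 F [ 0.1 -1.6  4.2] grip 30.0
  shift cm [ 0.15 -0.21  0.3 ] turn [0.01 0.05 0.07] shift after turn [ 0.15 -0.21  0.3 ]
```

```bash
python3 -m inch '[0,0,0,0,0,-1,0.55,0,0,0,0,0,-2.5,0.55,0,0,0,0,0,-3.5,0.55,0,0,0,0,0,-3.5,0.55,0,0,0,-0.26,-3.14,-1.5,0.55,0,0,0,-0.26,-3.14,0,0.55,0,0,0,-0.26,-3.14,0,0.55,0,0,0,-0.26,-3.14,0,0.55]'
python3 -m inch '[0,0,0,-0.26,-3.14,0,0.55,0,0,0,-0.26,-3.14,0,0.55,0,0,0,-0.26,-3.14,0,0.55,0,0,0,-0.26,-3.14,0,0.55,0,0,0,-0.26,-3.14,0,0.55,0,0,0,-0.26,-3.14,0,0.55,0,0,0,-0.26,-3.14,0,0.55,0,0,0,-0.26,-3.14,0,0.55]'
python3 -m inch '[0,0,4.2,0,0,0,0.55,0,0,4.2,0,0,0,0.55,0,0,0,0,0,0,0.55,0,0,0,0,0,0,0.55]'
python3 plan.py 552.2 48.7 80 175.65
```

```text
clock: 19.83
eef_pos: [0.5122, 0.2976, 0.1289]
tcp_rot: [180.0, 0.0, -175.9]
contact_force: [1.4, -0.6, -1.8]
finger_gap: 0.0655
gripper_force: 30.0
clock: 20.5
eef_pos: [0.5506, 0.0481, 0.1282]
tcp_rot: [180.0, -0.0, -175.9]
contact_force: [0.8, -0.5, -0.1]
finger_gap: 0.0653
gripper_force: 30.0
clock: 20.83
eef_pos: [0.5506, 0.0493, 0.1281]
tcp_rot: [180.0, -0.0, 175.8]
contact_force: [0.2, 0.4, -0.6]
finger_gap: 0.0656
gripper_force: 30.0
t 20.8 pos [550.6  49.3 128.1] rot [180.   -0.  175.8] q6 -90.0 gap 65.6 F [ 0.2  0.4 -0.6] grip 30.0
  shift cm [-0.17 -0.05  4.81] turn [ 0.02 -0.03  0.1 ] shift after turn [-0.17 -0.05  4.81]
```

```bash
python3 -m inch '[0,0,0.1,-0.15,-0.05,0,0.55,0,0,0,0,0,3,0.55,0,0,0,0,0,3,0.55,0,0,0,0,0,0.5,0.55,0,0,0,0,0,0,0.55,0,0,0,0,0,0,0.55]'
python3 plan.py 552.2 48.7 62 175.65
python3 - <<'E'
from side import *
from scipy.spatial.transform import Rotation as R
np.set_printoptions(suppress=True,precision=1)
s=Cam("scene"); st=manip.sense(); M=R.from_euler("xyz",st["tcp_rot"],degrees=True).as_matrix(); e=st["eef_pos"]
pt=lambda x,y,z:e+M@np.array([x,y,z])
q=s.px(e)[0].astype(int)-[32,28]; k=11
f=lambda p:(np.array(p)-q+.5)*k-.5
cv2.imwrite("pics/g5.png",crop(s.img,q[0],q[1],64,54,k)); print(q)
print("rim bottom near",[f(s.px(pt(x,.033,-.011))[0]) for x in(-.049,.049)],"rim bottom far-end",f(s.px(pt(-.049,-.033,-.011))[0]),"rim top near",[f(s.px(pt(x,.033,-.020))[0]) for x in(-.049,.049)], "px/10mm",f(s.px(pt(.01,.031,.009))[0])-f(s.px(pt(.0,.031,.009))[0]))
B=R.from_euler("z",-4.35,degrees=True).as_matrix()
for a in((.047,.031,.047),(.047,-.031,.047),(-.047,.031,.047)): print("box rim",f(s.px(np.array([.551,.0486,0])+B@np.array(a))[0]))
E
```

```text
clock: 21.33
eef_pos: [0.5526, 0.049, 0.0637]
tcp_rot: [180.0, 0.0, 175.6]
contact_force: [1.6, 0.2, -0.3]
finger_gap: 0.0657
gripper_force: 30.0
t 21.3 pos [552.6  49.   63.7] rot [180.    0.  175.6] q6 -89.0 gap 65.7 F [ 1.6  0.2 -0.3] grip 30.0
  shift cm [ 0.04 -0.03  0.17] turn [ 0.    0.   -0.03] shift after turn [ 0.04 -0.03  0.17]
[216 202]
rim bottom near [array([289.1, 471.2]), array([581.4, 271.5])] rim bottom far-end [135.7 312.7] rim top near [array([287. , 451.4]), array([581.1, 251.2])] px/10mm [ 29.3 -20.1]
box rim [304.1 517.4]
box rim [162.4 370.5]
box rim [578.1 327.6]
```

View pics/g5.png

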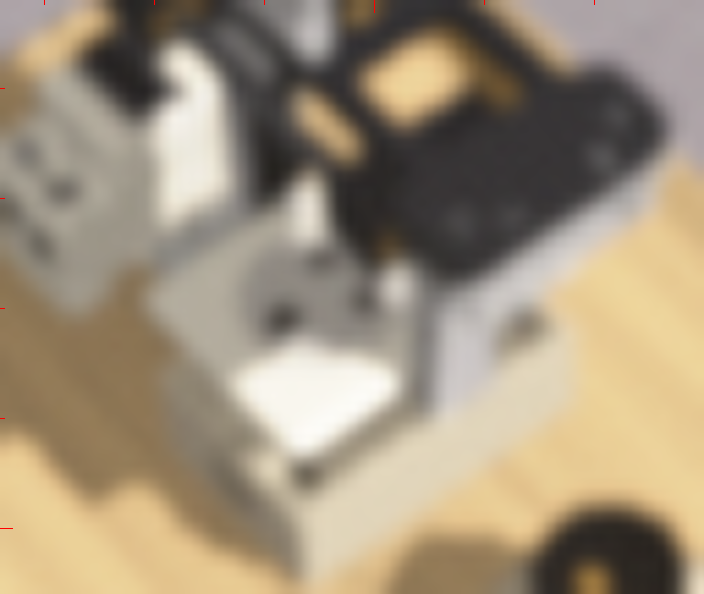

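The crop shows the plate level over the box, with its near-far corner at about (303,455) and the box rim corner just below at about (303,500). The plate sits about 2–3 mm towards the robot, within the 6 mm play. I'll shift it slightly outward and lower it with force checks.

```bash
python3 -m inch '[0,0,0,-0.15,-0.03,0,0.55,0,0,0,0,0,0.7,0.55,0,0,0,0,0,0,0.55,0,0,0,0,0,0,0.55]'
python3 -m inch '[0,0,0,0,0,0.7,0.55,0,0,0,0,0,0,0.55,0,0,0,0,0,0,0.55]'
python3 -m inch '[0,0,0,0,0,0.5,0.55,0,0,0,0,0,0,0.55,0,0,0,0,0,0,0.55]'
python3 plan.py 553.6 48.7 37 175.65
```

```text
clock: 21.72
eef_pos: [0.5538, 0.0482, 0.0564]
tcp_rot: [180.0, -0.0, 175.6]
contact_force: [0.3, 0.0, -0.1]
finger_gap: 0.0656
gripper_force: 30.0
clock: 21.97
eef_pos: [0.5531, 0.0482, 0.0485]
tcp_rot: [-180.0, -0.1, 175.6]
contact_force: [-0.5, 0.1, -1.2]
finger_gap: 0.0654
gripper_force: 30.0
clock: 22.22
eef_pos: [0.5534, 0.0482, 0.0438]
tcp_rot: [-180.0, -0.1, 175.6]
contact_force: [0.7, -0.4, -1.7]
finger_gap: 0.0658
gripper_force: 30.0
t 22.2 pos [553.4  48.2  43.8] rot [-1.800e+02 -1.000e-01  1.756e+02] q6 -90.0 gap 65.8 F [ 0.7 -0.4 -1.7] grip 30.0
  shift cm [-0.01  0.05  0.68] turn [-0.   -0.05 -0.09] shift after turn [-0.01  0.05  0.68]
```

```bash
python3 -m inch '[0,0,0,0,0.03,0.4,0.55,0,0,0,0,0,0,0.55,0,0,0,0,0,0,0.55]'
python3 -m inch '[0,0,0,0,0,0.2,0.55,0,0,0,0,0,0,0.55,0,0,0,0,0,0,0.55]'
python3 -m inch '[0,0,0,0,0,0.15,0.55,0,0,0,0,0,0,0.55,0,0,0,0,0,0,0.55]'
python3 plan.py 553.6 48.7 37 175.65
```

```text
clock: 22.47
eef_pos: [0.5536, 0.0486, 0.04]
tcp_rot: [-180.0, -0.0, 175.6]
contact_force: [0.5, 0.0, -1.6]
finger_gap: 0.0661
gripper_force: 30.0
clock: 22.72
eef_pos: [0.5538, 0.0485, 0.0381]
tcp_rot: [180.0, -0.0, 175.6]
contact_force: [-0.4, -0.3, -0.5]
finger_gap: 0.0658
gripper_force: 30.0
clock: 22.97
eef_pos: [0.5538, 0.0485, 0.0367]
tcp_rot: [-180.0, -0.0, 175.6]
contact_force: [0.2, 0.4, -0.9]
finger_gap: 0.0662
gripper_force: 30.0
t 23.0 pos [553.8  48.5  36.7] rot [-180.    -0.   175.6] q6 -89.0 gap 66.2 F [ 0.2  0.4 -0.9] grip 30.0
  shift cm [ 0.02  0.02 -0.03] turn [-0.   -0.01 -0.09] shift after turn [ 0.02  0.02 -0.03]
```

```bash
python3 -m inch '[0,0,0,0,0,0.12,0.55,0,0,0,0,0,0,0.55,0,0,0,0,0,0,0.55]'
python3 -m inch '[0,0,0,0,0,0,0.83,0,0,0,0,0,0,0.83,0,0,0,0,0,0,0.83,0,0,0,0,0,0,0.83,0,0,0,0,0,-1.5,0.83,0,0,0,0,0,-3.5,0.83,0,0,0,0,0,-4,0.83,0,0,0,0,0,-4,0.83]'
python3 plan.py 562.4 289.4 150 138
```

```text
clock: 23.22
eef_pos: [0.5542, 0.0485, 0.036]
tcp_rot: [-180.0, 0.0, 175.6]
contact_force: [-1.3, 0.2, 2.4]
finger_gap: 0.066
gripper_force: 30.0
clock: 23.88
eef_pos: [0.5527, 0.0486, 0.1659]
tcp_rot: [-180.0, -0.2, 175.6]
contact_force: [0.5, -0.3, -0.0]
finger_gap: 0.0779
gripper_force: 0.0
t 23.9 pos [552.7  48.6 165.9] rot [-180.    -0.2  175.6] q6 -89.0 gap 77.9 F [ 0.5 -0.3 -0. ] grip 0.0
  shift cm [ 0.9  24.08  1.59] turn [-0.05 -0.15 37.56] shift after turn [15.39 18.54  1.59]
```

```bash
python3 -m inch '[0,0,6,0.1,3,0,1,0,0,6,0.5,2.9,0,1,0,0,6,0.8,2.8,0,1,0,0,6,1.1,2.7,0,1,0,0,6,1.4,2.5,0,1,0,0,6,1.6,2.3,0,1,0,0,1.4,1.8,2.2,0,1,0,0,0,0,0,0,1]'
python3 -m inch '[0,0,0,0,0,0,1,0,0,0,0,0,0,1]' >/dev/null
python3 plan.py 562.4 289.4 60 138.5
python3 - <<'E'
from h import *
np.set_printoptions(suppress=True,precision=4)
t,s=Cam("top"),Cam("scene")
print("strip tri",tri(t,[189.84,168.27],s,[305.8,295.6]), "scene at .018",s.at([[305.8,295.6]],.018))
cv2.imwrite("pics/p3.png",np.hstack([crop(t.img,253,140,50,50,8),crop(s.img,220,207,50,50,8)]))
E
```

```text
clock: 24.55
eef_pos: [0.5553, 0.256, 0.1654]
tcp_rot: [179.9, -0.1, 138.4]
contact_force: [0.1, -0.7, 0.6]
finger_gap: 0.0939
gripper_force: 0.0
t 24.7 pos [555.7 250.8 165.2] rot [-179.9    0.   138.2] q6 -32.0 gap 94.1 F [ 0.1 -0.8  0.3] grip 0.0
  shift cm [ 2.07  3.33 10.51] turn [-0.06  0.01 -0.3 ] shift after turn [ 2.05  3.33 10.52]
strip tri [0.5659 0.2914 0.0072] scene at .018 [[0.5706 0.2943 0.018 ]]
```

View pics/p3.png

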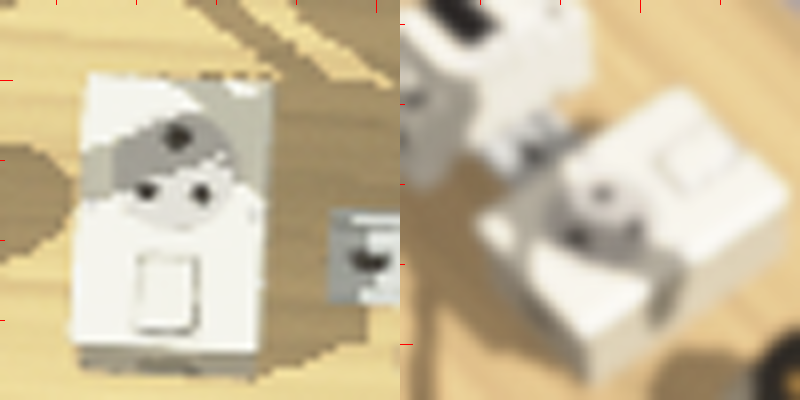

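Top view: the plate lies flat on the box, rim corners at crop (88,73), (272,82), (262,353) and (70,343), seated all round with an even overhang. I've used all 14 picture views, so everything from here is measured numerically.

Run:
```python
from h import *
np.set_printoptions(suppress=True,precision=4)
t,s=Cam("top"),Cam("scene")
P=lambda l,u,v,k:np.array([[u+(a+.5)/k-.5,v+(b+.5)/k-.5] for a,b in l])
ang=lambda v:np.degrees(np.arctan2(v[1],v[0]))
w=t.at(P([(88,73),(272,82),(262,353),(70,343)],253,140,8),.056)[:,:2]; print("plate rim",w.mean(0),np.linalg.norm(w[0]-w[3]),np.linalg.norm(w[0]-w[1]),ang(w[0]-w[3]),ang(w[1]-w[2]))
c=s.at(P([(475,220),(680,88),(790,195),(590,335)],170,207,8),.056)[:,:2];print("scene plate rim",c.mean(0))
# strip in scene (arm may hide): use saved first picture
for im,cam,roi in ((cv2.imread("pics/scene0.png"),s,(284,284,46,24)),(cv2.imread("pics/top0.png"),t,(170,146,42,42))):
    u,v,a,b=roi; V=im[v:v+b,u:u+a].max(2); bg=np.median(V)
    m=(V<85).astype(np.uint8); m=cv2.morphologyEx(m,cv2.MORPH_CLOSE,np.ones((7,7),np.uint8))
    n,l,st,_=cv2.connectedComponentsWithStats(m); m=(l==1+np.argmax(st[1:,4])).astype(np.uint8)
    hull=cv2.convexHull(np.argwhere(m)[:,::-1].astype(np.int32)); m[:]=0; cv2.fillConvexPoly(m,hull,1); inner=cv2.erode(m,np.ones((3,3),np.uint8))
    k=np.argwhere((inner>0)&(V>100))[:,::-1]+np.array([u,v]); X=cam.at(k,.018)[:,:2]; d=np.linalg.svd(X-X.mean(0))[2][0]
    rr=cv2.minAreaRect(hull); print(len(k),k.mean(0),X.mean(0),ang(d),"hull",np.array(rr[0])+[u,v],rr[1],rr[2])
```

```text
plate rim [0.5513 0.0486] 0.09758101132483839 0.06424946589941709 -4.640140437894445 -3.6173204780349426
scene plate rim [0.554  0.0508]
136 [305.0809 295.4559] [0.5716 0.2927] -41.32911490420723 hull [303.5517 295.8793] (8.162361145019531, 39.1675910949707) 86.633544921875
104 [189.8077 168.3558] [0.5622 0.2895] 138.12063391115618 hull [190.0549 168.5973] (8.22751522064209, 34.71092987060547) 42.137596130371094
```

```bash
python3 plan.py 564.5 290 5 138.4
```

```text
t 24.9 pos [556.  250.1 165.5] rot [-180.     0.   138.1] q6 -32.0 gap 93.7 F [-0.   0.3 -0.2] grip 0.0
  shift cm [ 2.04  3.54 16.05] turn [-0.02  0.   -0.33] shift after turn [ 2.02  3.55 16.05]
```

```bash
python3 -m inch '[0,0,-0.3,2,3.5,0,1,0,0,0,0,0,3.5,1,0,0,0,0,0,3.5,1,0,0,0,0,0,3.5,1,0,0,0,0,0,2,1,0,0,0,0,0,0,1,0,0,0,0,0,0,1]'
python3 plan.py 564.5 290 5 138.4
```

```text
clock: 25.5
eef_pos: [0.5635, 0.2896, 0.0393]
tcp_rot: [-179.8, -0.1, 138.4]
contact_force: [-0.2, -0.1, 0.0]
finger_gap: 0.0941
gripper_force: 0.0
t 25.5 pos [563.5 289.6  39.3] rot [-1.798e+02 -1.000e-01  1.384e+02] q6 -29.0 gap 94.1 F [-0.2 -0.1  0. ] grip 0.0
  shift cm [-0.06  0.11  3.43] turn [-0.16 -0.09 -0.  ] shift after turn [-0.05  0.1   3.43]
```

```bash
python3 -m inch '[0,0,0,-0.05,0.1,1.7,1,0,0,0,0,0,1.4,1,0,0,0,0,0,0.4,1,0,0,0,0,0,0,1,0,0,0,0,0,0,1]'
python3 -m inch '[0,0,0,0,0,0,0.1,0,0,0,0,0,0,0.1,0,0,0,0,0,0,0.1,0,0,0,0,0,0,0.1,0,0,0,0,0,0,0.1,0,0,0,0,0,0,0.1,0,0,0,0,0,0,0.1,0,0,0,0,0,0,0.1]' 30
python3 -m inch '[0,0,0,0,0,0,0.1,0,0,0,0,0,0,0.1,0,0,0,0,0,0,0.1,0,0,0,0,0,0,0.1]'
python3 plan.py 564.5 290 5 138.4
```

```text
clock: 25.92
eef_pos: [0.5658, 0.2912, 0.0063]
tcp_rot: [180.0, 0.0, 138.5]
contact_force: [0.4, -0.2, 0.6]
finger_gap: 0.094
gripper_force: 0.0
clock: 26.58
eef_pos: [0.5653, 0.2911, 0.0055]
tcp_rot: [-180.0, -0.0, 138.5]
contact_force: [-0.3, -0.5, -0.1]
finger_gap: 0.0438
gripper_force: 0.0
clock: 26.92
eef_pos: [0.5654, 0.2912, 0.0055]
tcp_rot: [180.0, -0.0, 138.5]
contact_force: [-0.3, 0.1, 0.2]
finger_gap: 0.0215
gripper_force: 30.0
t 26.9 pos [565.4 291.2   5.5] rot [180.   -0.  138.5] q6 -29.0 gap 21.5 F [-0.3  0.1  0.2] grip 30.0
  shift cm [-0.01 -0.15  0.05] turn [ 0.   -0.    0.06] shift after turn [-0.01 -0.15  0.05]
```

```bash
python3 -m inch '[0,0,0,0,0,-1,0.1,0,0,0,0,0,-2.5,0.1,0,0,0,0,0,-3.5,0.1,0,0,0,0,0,-3.5,0.1,0,0,0,0,0,-3,0.1,0,0,0,0,0,0,0.1]'
python3 -m inch '[0,0,0,-2.63,-1.82,0,0.1,0,0,0,-2.63,-1.82,0,0.1,0,0,0,-2.63,-1.82,0,0.1,0,0,0,-2.63,-1.82,0,0.1,0,0,0,-2.63,-1.82,0,0.1,0,0,0,-2.63,-1.82,0,0.1,0,0,0,-2.63,-1.82,0,0.1,0,0,0,-2.63,-1.82,0,0.1]'
python3 -m inch '[0,0,6.6,0,0,0,0.1,0,0,6.6,0,0,0,0.1,0,0,6.6,0,0,0,0.1,0,0,6.6,0,0,0,0.1,0,0,6.6,0,0,0,0.1,0,0,6.6,0,0,0,0.1,0,0,6.6,0,0,0,0.1,0,0,6.6,0,0,0,0.1]' >/dev/null
python3 -m inch '[0,0,0,0,0,0,0.1,0,0,0,0,0,0,0.1]' >/dev/null
python3 plan.py 626.8 42.8 60 85.65
```

```text
clock: 27.42
eef_pos: [0.5705, 0.2931, 0.15]
tcp_rot: [179.2, 0.4, 138.5]
contact_force: [0.9, 0.8, 0.7]
finger_gap: 0.0218
gripper_force: 30.0
clock: 28.08
eef_pos: [0.626, 0.0412, 0.1403]
tcp_rot: [-180.0, -0.0, 138.5]
contact_force: [0.4, -0.2, -0.9]
finger_gap: 0.0214
gripper_force: 30.0
t 28.9 pos [625.9  42.7 140.3] rot [-180.     0.    85.8] q6 0.0 gap 21.3 F [-1.1 -0.1 -1. ] grip 30.0
  shift cm [0.02 0.09 8.03] turn [-0.04  0.    0.18] shift after turn [0.02 0.09 8.03]
```

```bash
python3 -m inch '[0,0,0.15,0,0.1,2,0.1,0,0,0,0,0,3,0.1,0,0,0,0,0,3,0.1,0,0,0,0,0,2,0.1,0,0,0,0,0,1,0.1,0,0,0,0,0,0.3,0.1,0,0,0,0,0,0,0.1,0,0,0,0,0,0,0.1]'
python3 plan.py 626.8 42.8 18 85.65
```

```text
clock: 29.58
eef_pos: [0.6286, 0.0425, 0.029]
tcp_rot: [179.9, -0.0, 85.6]
contact_force: [-0.3, 0.3, -0.7]
finger_gap: 0.0215
gripper_force: 30.0
t 29.6 pos [628.6  42.5  29. ] rot [179.9  -0.   85.6] q6 0.0 gap 21.5 F [-0.3  0.3 -0.7] grip 30.0
  shift cm [ 0.01 -0.19  1.1 ] turn [ 0.14 -0.   -0.1 ] shift after turn [ 0.01 -0.18  1.1 ]
```

```bash
python3 -m inch '[0,0,0,0,-0.1,0.7,0.1,0,0,0,0,0,0,0.1,0,0,0,0,0,0,0.1,0,0,0,0,0,0,0.1]'
python3 plan.py 626.8 42.8 18 85.65
python3 -m inch '[0,0,0,0,0,0.25,0.1,0,0,0,0,0,0,0.1,0,0,0,0,0,0,0.1]'
python3 -m inch '[0,0,0,0,0,0.12,0.1,0,0,0,0,0,0,0.1,0,0,0,0,0,0,0.1]'
python3 plan.py 626.8 42.8 18 85.65
```

```text
clock: 29.92
eef_pos: [0.6267, 0.0426, 0.0211]
tcp_rot: [179.9, -0.0, 85.5]
contact_force: [0.0, 0.0, -0.7]
finger_gap: 0.0218
gripper_force: 30.0
t 29.9 pos [626.7  42.6  21.1] rot [179.9  -0.   85.5] q6 0.0 gap 21.8 F [ 0.   0.  -0.7] grip 30.0
  shift cm [0.02 0.01 0.31] turn [ 0.05 -0.   -0.13] shift after turn [0.02 0.01 0.31]
clock: 30.17
eef_pos: [0.6262, 0.0427, 0.0179]
tcp_rot: [-180.0, 0.0, 85.5]
contact_force: [0.5, 0.3, 0.1]
finger_gap: 0.0214
gripper_force: 30.0
clock: 30.42
eef_pos: [0.6265, 0.0426, 0.0175]
tcp_rot: [180.0, 0.0, 85.5]
contact_force: [-2.6, -0.7, 3.9]
finger_gap: 0.0212
gripper_force: 30.0
t 30.4 pos [626.5  42.6  17.5] rot [180.    0.   85.5] q6 0.0 gap 21.2 F [-2.6 -0.7  3.9] grip 30.0
  shift cm [ 0.02  0.03 -0.05] turn [ 0.02  0.   -0.14] shift after turn [ 0.02  0.03 -0.05]
```

```bash
python3 -m inch '[0,0,0,0,0,0,0.27,0,0,0,0,0,0,0.27,0,0,0,0,0,0,0.27]'
python3 -m inch '[0,0,0,0,0,-1,0.27,0,0,0,0,0,-1.5,0.27,0,0,0,0,0,-3,0.27,0,0,0,0,0,-4,0.27,0,0,0,0,0,-4,0.27]'
python3 -m inch '[0,0,0,4,0,0,0.27,0,0,0,4,0,0,0.27,0,0,0,4,0,0,0.27,0,0,0,4,0,0,0.27,0,0,0,4,0,0,0.27,0,0,0,4,0,0,0.27,0,0,0,0,0,0,0.27]'
cat > chk.py <<'E'
from h import *
np.set_printoptions(suppress=True,precision=4)
t,s=Cam("top"),Cam("scene")
ang=lambda v:np.degrees(np.arctan2(v[1],v[0]))
C=np.array([.6268,.0428,.03]); 
for c in(t,s):
    p=c.px(C)[0].astype(int); u,v=p-[28,24]; im=c.img[v:v+48,u:u+56]; V=im.max(2)
    m=(V<80).astype(np.uint8); m=cv2.morphologyEx(m,cv2.MORPH_CLOSE,np.ones((5,5),np.uint8)); n,l,st,ce=cv2.connectedComponentsWithStats(m)
    print([(a[4],(b+[u,v]).round(1)) for a,b in zip(st[1:],ce[1:]) if a[4]>15])
    i=min((j for j in range(1,n) if st[j,4]>60),key=lambda j:np.linalg.norm(ce[j]-[28,24])); m=(l==i).astype(np.uint8)
    hull=cv2.convexHull(np.argwhere(m)[:,::-1].astype(np.int32)); m[:]=0; cv2.fillConvexPoly(m,hull,1)
    inn=cv2.erode(m,np.ones((3,3),np.uint8)); k=np.argwhere((inn>0)&(V>100))[:,::-1]+np.array([u,v]); X=c.at(k,.030)[:,:2]; d=np.linalg.svd(X-X.mean(0))[2][0]
    h=c.at(np.argwhere(m)[:,::-1]+np.array([u,v]),.030)[:,:2]; r=cv2.minAreaRect((h*1000).astype(np.float32))
    print("bright",len(k),X.mean(0),ang(d),"rect",r)
E
python3 chk.py
```

```text
clock: 30.67
eef_pos: [0.6264, 0.0426, 0.0166]
tcp_rot: [180.0, -0.0, 85.5]
contact_force: [0.6, 0.0, -0.7]
finger_gap: 0.0253
gripper_force: 0.0
clock: 31.08
eef_pos: [0.6251, 0.0427, 0.1525]
tcp_rot: [-179.8, -0.0, 85.5]
contact_force: [0.4, 0.1, 0.3]
finger_gap: 0.0252
gripper_force: 0.0
clock: 31.67
eef_pos: [0.6442, 0.2898, 0.1524]
tcp_rot: [179.9, -0.2, 85.9]
contact_force: [0.3, -0.4, -0.4]
finger_gap: 0.0252
gripper_force: 0.0
[(np.int32(230), array([275.8, 145.7]))]
bright 123 [0.6213 0.0445] -94.73800300241084 rect ((620.5433349609375, 42.291297912597656), (93.00457763671875, 24.945470809936523), 84.85977935791016)
[(np.int32(45), array([229.8, 254.6])), (np.int32(16), array([238.3, 262.6])), (np.int32(65), array([252.6, 269.7]))]
bright 0 [nan nan] 0.0 rect ((622.0858154296875, 135.5189666748047), (26.04522132873535, 22.543977737426758), 46.58198165893555)chk.py:12: RuntimeWarning: Mean of empty slice.
  inn=cv2.erode(m,np.ones((3,3),np.uint8)); k=np.argwhere((inn>0)&(V>100))[:,::-1]+np.array([u,v]); X=c.at(k,.030)[:,:2]; d=np.linalg.svd(X-X.mean(0))[2][0]
  ret = um.true_divide(
chk.py:14: RuntimeWarning: Mean of empty slice.
  print("bright",len(k),X.mean(0),ang(d),"rect",r)
```

```bash
cat > prof.py <<'E'
from h import *
np.set_printoptions(suppress=True,precision=1,linewidth=170)
t,s=Cam("top"),Cam("scene"); th=np.radians(-4.35); ex=np.array([np.cos(th),np.sin(th)]); ey=np.array([-ex[1],ex[0]]); O=np.array([.551,.0486])
def prof(c,xs,ys,z,ax):
    g=[[np.r_[O+a*ex+b*ey,z] for b in ys] for a in xs]; p=c.px(np.array(g).reshape(-1,3)).reshape(len(xs),len(ys),2).astype(np.float32)
    g=cv2.remap(c.img,p[...,0],p[...,1],cv2.INTER_CUBIC).max(2).astype(float); return g.mean(1-ax)
for n,c in(("top",t),("scene",s)):
    xs=np.arange(.040,.104,.002); print(n,"across z.03"); print(np.c_[xs*1000,prof(c,xs,np.arange(-.045,.0451,.003),.030,0)].T)
    ys=np.arange(-.066,.067,.003); print(n,"along z.03"); print(np.c_[ys*1000,prof(c,np.arange(.070,.083,.003),ys,.030,1)].T)
xs=np.arange(.030,.064,.002);print("plate back z.056"); print(np.c_[xs*1000,prof(t,xs,np.arange(-.02,.021,.004),.056,0),prof(s,xs,np.arange(-.02,.021,.004),.056,0)].T)
E
python3 prof.py
```

```text
top across z.03
[[ 40.   42.   44.   46.   48.   50.   52.   54.   56.   58.   60.   62.   64.   66.   68.   70.   72.   74.   76.   78.   80.   82.   84.   86.   88.   90.   92.
   94.   96.   98.  100.  102. ]
 [226.9 228.9 229.3 228.6 229.2 231.7 233.4 225.8 181.9 105.5  65.5  90.7 127.7 140.6 140.6 137.7 138.8 134.9 132.5 141.  131.6 126.2 160.9 182.6 176.9 169.2 166.3
  170.4 174.1 178.5 184.  188.5]]
top along z.03
[[-66.  -63.  -60.  -57.  -54.  -51.  -48.  -45.  -42.  -39.  -36.  -33.  -30.  -27.  -24.  -21.  -18.  -15.  -12.   -9.   -6.   -3.    0.    3.    6.    9.   12.
   15.   18.   21.   24.   27.   30.   33.   36.   39.   42.   45.   48.   51.   54.   57.   60.   63.   66. ]
 [223.2 176.  166.8 169.6 174.6 147.6  86.2  97.8 177.8 186.8 141.2  78.   86.2 160.  201.8 166.6  81.6  84.6 153.4 202.4 162.6  97.6  70.  132.  191.  167.  102.8
   67.2 116.8 175.4 185.2 126.2  70.4 101.6 187.8 199.6 141.6  65.4 121.4 221.8 234.4 232.8 233.2 233.2 232.8]]
scene across z.03
[[ 40.   42.   44.   46.   48.   50.   52.   54.   56.   58.   60.   62.   64.   66.   68.   70.   72.   74
[... 485 characters left out ...]
   24.   27.   30.   33.   36.   39.   42.   45.   48.   51.   54.   57.   60.   63.   66. ]
 [225.4 222.6 217.8 209.  192.6 160.  114.   85.6 106.6 142.4 145.2 111.4  82.2 106.2 153.6 169.6 140.2  94.   91.2 131.8 153.8 132.4  90.6  89.8 136.2 163.8 145.
   98.8  86.8 129.4 165.8 156.6 109.6  82.  113.6 156.  158.4 119.8  72.6  55.6  80.6 140.8 198.2 226.4 230.8]]
plate back z.056
[[ 30.   32.   34.   36.   38.   40.   42.   44.   46.   48.   50.   52.   54.   56.   58.   60.   62. ]
 [234.2 238.6 243.3 245.3 244.6 244.8 246.8 244.6 218.1 137.   66.7  78.  117.6 138.5 138.1 133.1 133. ]
 [231.4 240.  244.6 247.3 248.5 249.  249.  247.3 240.3 220.4 186.  155.7 138.2 130.9 129.6 132.1 136.1]]
```

The strip is centred on the box to within about 1 mm. The gap is about 15 mm by the top view and about 19 mm by the scene view, so roughly 17 mm. The plate hasn't moved, and the robot is clear of everything.

```bash
python3 -c "
from workcell import manip
print(manip.hand_in())"
```

```text
the job is handed in; nothing more can be done
None
```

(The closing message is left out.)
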